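# Pull-test the snap caps in the solvent jar carrier

### The job

Lift the cover off the jar carrier and lay it flat on the grey felt mat, then pull-test every capped jar one after another from the mildest solvent to the strongest (green, blue, yellow, red; some jars may have no cap): pull the cap straight up with about 14 N, hold that for two seconds, never pull harder than 20 N, and ease it back down. A cap that comes off in the test has failed: put it in the white reject tray before going on to the next jar. When all are tested, put the cover back fully home over the carrier's pins, and do not disturb the bottles, the brush pot and the can that stand behind it.

Things in the scene. Friction and masses are not known exactly. Their poses are not given: they have to be found in the camera images.
- carrier: fixed jar carrier: base 224 x 224 x 12 mm, rim 30 mm high, a 16 mm thick post at each corner, 98 mm from centre in x and y, top at z 150 mm. The posts at (+x,+y) and (-x,-y) have a 10 mm pin rising 25 mm above the post top, its last 8 mm tapered. Origin: centre of the underside, z up. Four jars stand in the corners of a 100 mm square about its centre, along its axes
- cover: loose wooden plate, 224 x 224 x 8 mm, about 0.35 kg, 15 mm square holes at (+98,+98) and (-98,-98) mm for the carrier's pins; fits either way round (half turn). Black grip bar centred on top: 24 mm wide (cover x), 120 mm long (y), 35 mm high. Origin: centre of the underside. Home, it lies flat on the posts, origin 150 mm above the carrier's, pins 17 mm proud of it
- mat: fixed grey felt mat, 270 x 270 x 3 mm, where the cover is laid meanwhile. Origin: centre of its underside. It may be to the left or to the right of the carrier
- tray: loose white reject tray, 240 (x) x 180 (y) x 35 mm, walls and floor 5 mm, 0.45 kg. Origin: centre of its underside. On the other side of the carrier from the mat
- jar_green: amber jar with a green band, held fast in the carrier: 72 mm wide, 66 mm high to the shoulder, neck 34 mm wide, rim 97 mm above the origin. Origin: centre of its underside (12 mm above the carrier's), z up. Which jar stands in which corner changes. A jar may stand open, without a cap
- cap_green_1: green snap cap, 46 mm across, 55 mm tall, 45 g, hollow 25 mm deep. Origin: centre of its lower edge, z to its closed top; on its jar 72 mm above the jar's origin. At most one of cap_green_1 and cap_green_2 is there; they look alike. Either snapped on (gives springily, 1 mm per 2 N of upward pull, and returns when let down) or loose (lifts off freely)
- cap_green_2: green snap cap, 46 mm across, 55 mm tall, 45 g, hollow 25 mm deep. Origin: centre of its lower edge, z to its closed top; on its jar 72 mm above the jar's origin. At most one of cap_green_1 and cap_green_2 is there; they look alike. Either snapped on (gives springily, 1 mm per 2 N of upward pull, and returns when let down) or loose (lifts off freely)
- jar_blue: amber jar with a blue band, held fast in the carrier: 72 mm wide, 66 mm high to the shoulder, neck 34 mm wide, rim 97 mm above the origin. Origin: centre of its underside (12 mm above the carrier's), z up. Which jar stands in which corner changes. A jar may stand open, without a cap
- cap_blue_1: blue snap cap, 46 mm across, 55 mm tall, 45 g, hollow 25 mm deep. Origin: centre of its lower edge, z to its closed top; on its jar 72 mm above the jar's origin. At most one of cap_blue_1 and cap_blue_2 is there; they look alike. Either snapped on (gives springily, 1 mm per 2 N of upward pull, and returns when let down) or loose (lifts off freely)
- cap_blue_2: blue snap cap, 46 mm across, 55 mm tall, 45 g, hollow 25 mm deep. Origin: centre of its lower edge, z to its closed top; on its jar 72 mm above the jar's origin. At most one of cap_blue_1 and cap_blue_2 is there; they look alike. Either snapped on (gives springily, 1 mm per 2 N of upward pull, and returns when let down) or loose (lifts off freely)
- jar_yellow: amber jar with a yellow band, held fast in the carrier: 72 mm wide, 66 mm high to the shoulder, neck 34 mm wide, rim 97 mm above the origin. Origin: centre of its underside (12 mm above the carrier's), z up. Which jar stands in which corner changes. A jar may stand open, without a cap
- cap_yellow_1: yellow snap cap, 46 mm across, 55 mm tall, 45 g, hollow 25 mm deep. Origin: centre of its lower edge, z to its closed top; on its jar 72 mm above the jar's origin. At most one of cap_yellow_1 and cap_yellow_2 is there; they look alike. Either snapped on (gives springily, 1 mm per 2 N of upward pull, and returns when let down) or loose (lifts off freely)
- cap_yellow_2: yellow snap cap, 46 mm across, 55 mm tall, 45 g, hollow 25 mm deep. Origin: centre of its lower edge, z to its closed top; on its jar 72 mm above the jar's origin. At most one of cap_yellow_1 and cap_yellow_2 is there; they look alike. Either snapped on (gives springily, 1 mm per 2 N of upward pull, and returns when let down) or loose (lifts off freely)
- jar_red: amber jar with a red band, held fast in the carrier: 72 mm wide, 66 mm high to the shoulder, neck 34 mm wide, rim 97 mm above the origin. Origin: centre of its underside (12 mm above the carrier's), z up. Which jar stands in which corner changes. A jar may stand open, without a cap
- cap_red_1: red snap cap, 46 mm across, 55 mm tall, 45 g, hollow 25 mm deep. Origin: centre of its lower edge, z to its closed top; on its jar 72 mm above the jar's origin. At most one of cap_red_1 and cap_red_2 is there; they look alike. Either snapped on (gives springily, 1 mm per 2 N of upward pull, and returns when let down) or loose (lifts off freely)
- cap_red_2: red snap cap, 46 mm across, 55 mm tall, 45 g, hollow 25 mm deep. Origin: centre of its lower edge, z to its closed top; on its jar 72 mm above the jar's origin. At most one of cap_red_1 and cap_red_2 is there; they look alike. Either snapped on (gives springily, 1 mm per 2 N of upward pull, and returns when let down) or loose (lifts off freely)
- bottle_a: bystander: amber bottle with red cap, 56 mm wide, 150 mm tall; origin under its centre
- bottle_b: bystander: amber jar with black cap, 60 mm wide, 120 mm tall; origin under its centre
- brush_pot: bystander: white pot with brushes, 72 mm wide, 210 mm tall; origin under its centre
- solvent_can: bystander: metal can, 76 mm wide, 140 mm tall; origin under its centre

How it is judged (in metres and radians):
On the way, in this order (a step that is already met when the one before it is completed fails the run):
1. the cover lies flat on the mat (horizontal distance between cover and mat below 0.07 m and height (world z) of cover below 0.012 m and angle between cover's own z axis and vertical below 0.08 rad and contact force between the fingers and cover below 0.2 N), for 0.3 s.
2. the green cap, if snapped on, is pulled with 10 N or more (up 5 mm) for a second; if loose, it lies in the reject tray, let go ((z of cap_green_1 in the frame of jar_green above 0.077 m or (x of cap_green_2 in the frame of tray between -0.115 and 0.115 m and y of cap_green_2 in the frame of tray between -0.085 and 0.085 m and z of cap_green_2 in the frame of tray between -0.005 and 0.07 m and contact force between the fingers and cap_green_2 below 0.2 N))), for 0.9 s.
3. the blue cap, if snapped on, is pulled with 10 N or more (up 5 mm) for a second; if loose, it lies in the reject tray, let go ((z of cap_blue_2 in the frame of jar_blue above 0.077 m or (x of cap_blue_1 in the frame of tray between -0.115 and 0.115 m and y of cap_blue_1 in the frame of tray between -0.085 and 0.085 m and z of cap_blue_1 in the frame of tray between -0.005 and 0.07 m and contact force between the fingers and cap_blue_1 below 0.2 N))), for 0.9 s.
4. the yellow cap, if snapped on, is pulled with 10 N or more (up 5 mm) for a second; if loose, it lies in the reject tray, let go ((z of cap_yellow_2 in the frame of jar_yellow above 0.077 m or (x of cap_yellow_1 in the frame of tray between -0.115 and 0.115 m and y of cap_yellow_1 in the frame of tray between -0.085 and 0.085 m and z of cap_yellow_1 in the frame of tray between -0.005 and 0.07 m and contact force between the fingers and cap_yellow_1 below 0.2 N))), for 0.9 s.
5. the red cap, if snapped on, is pulled with 10 N or more (up 5 mm) for a second; if loose, it lies in the reject tray, let go ((z of cap_red_1 in the frame of jar_red above 0.077 m or (x of cap_red_2 in the frame of tray between -0.115 and 0.115 m and y of cap_red_2 in the frame of tray between -0.085 and 0.085 m and z of cap_red_2 in the frame of tray between -0.005 and 0.07 m and contact force between the fingers and cap_red_2 below 0.2 N))), for 0.9 s.
At the end, for the whole second after the job is handed in: The cover rests on the carrier's posts over both pins (height within 4 mm, centre within 8 mm, flat within 0.03 rad, square within 0.08 rad), snapped caps are back down (within 1.5 mm), every loose cap lies in the reject tray, all at rest (horizontal distance between cover and carrier below 0.008 m and z of cover in the frame of carrier between 0.146 and 0.154 m and angle between the z axis of cover and the z axis of carrier, either way round below 0.03 rad and angle between the x axis of cover and the x axis of carrier, either way round below 0.08 rad and linear speed of each of cover, cap_green_2, cap_blue_1, cap_yellow_1, cap_red_2 below 0.02 m/s and x of cap_green_2 in the frame of tray between -0.115 and 0.115 m and y of cap_green_2 in the frame of tray between -0.085 and 0.085 m and z of cap_green_2 in the frame of tray between -0.005 and 0.07 m and z of cap_green_1 in the frame of jar_green below 0.0735 m and x of cap_blue_1 in the frame of tray between -0.115 and 0.115 m and y of cap_blue_1 in the frame of tray between -0.085 and 0.085 m and z of cap_blue_1 in the frame of tray between -0.005 and 0.07 m and z of cap_blue_2 in the frame of jar_blue below 0.0735 m and x of cap_yellow_1 in the frame of tray between -0.115 and 0.115 m and y of cap_yellow_1 in the frame of tray between -0.085 and 0.085 m and z of cap_yellow_1 in the frame of tray between -0.005 and 0.07 m and z of cap_yellow_2 in the frame of jar_yellow below 0.0735 m and x of cap_red_2 in the frame of tray between -0.115 and 0.115 m and y of cap_red_2 in the frame of tray between -0.085 and 0.085 m and z of cap_red_2 in the frame of tray between -0.005 and 0.07 m and z of cap_red_1 in the frame of jar_red below 0.0735 m); the robot touches nothing.
It fails at once if a snapped-on cap is pulled with more than 22 N (z of cap_green_1 in the frame of jar_green above 0.083 m or z of cap_blue_2 in the frame of jar_blue above 0.083 m or z of cap_yellow_2 in the frame of jar_yellow above 0.083 m or z of cap_red_1 in the frame of jar_red above 0.083 m).
It fails at once if a bystander is pushed away (more than 30 mm) (distance of any of bottle_a, bottle_b, brush_pot, solvent_can from where it was at the start of the episode above 0.03 m).
It fails at once if a bystander is knocked over (angle between any of bottle_a, bottle_b, brush_pot, solvent_can's own z axis and vertical above 0.4 rad).
Of core_green, cap_green_2 only 1 to 1 are there at a start; the rules pass over those that are not, and their reading is None.
Of core_blue, cap_blue_1, tin_blue only 1 to 1 are there at a start; the rules pass over those that are not, and their reading is None.
Of core_yellow, cap_yellow_1, tin_yellow only 1 to 1 are there at a start; the rules pass over those that are not, and their reading is None.
Of core_red, cap_red_2 only 1 to 1 are there at a start; the rules pass over those that are not, and their reading is None.
At some moment in a run one of tray may be knocked a few centimetres aside while the robot is not near it.
Once in a run the grip may slacken for a moment while it holds something.
It also fails if it takes over 210 s, if anything falls off the work surface, if the arm or the gripper's body presses on something with over 40 N, if the wrist force passes 120 N, or if a joint passes its speed limit or range.

### The arm

A 7-joint arm with a two-finger parallel gripper is mounted at the origin on the work surface. World frame = base frame: x ahead of the robot, y to its left, z up, the work surface at z = 0. Lengths are in m, angles in degrees, forces in N, time in s.
With the tool pointing down it reaches from about 0.425 to 1.025 m from the base axis. Payload 3.6 kg.
Tool frame: the origin (TCP) lies midway between the tips of the shut fingers; the grasp point (between the pads) lies 19 mm behind it; z points along the fingers, y is the line along which they close (so a half turn about z gives the same grasp; the last joint's range is limited). The gripper opens to 85 mm and grips with 20 to 120 N. Pads are 22 mm wide; open, the fingers measure 114 mm over their backs; the gripper's body (76 mm by 85 mm) begins 54 mm behind the grasp point. The pads swing forward as they close: fully open they stand 13 mm farther back than shut.
Start: joints at [-77.493, 33.873, 2.773, 92.16, -1.908, 54.013, -1.931], TCP at [0.222, 0.69, 0.206] pointing down, gripper open.
Joint ranges: [-153.93, 153.93], [-27.13, 128.08], [-72.61, 78.16], [10.71, 143.7], [-87.88, 267.88], [4.46, 118.87], [-176.78, 176.78]. Speed limits (degrees/s): [147.25, 147.25, 180, 180, 180, 180, 180].

### API

Orientations are given as a 3x3 rotation matrix whose columns are the frame's x, y, z axes.
In Python, from cell import ctrl gives the robot as it stands. The module is installed in compiled form; this text tells all that it offers.
- The arm moves only by the tool step_arm, never from a script. Its argument "moves" is a list of rows, each an object of numbers: "fingers": the closure, from 0 (fully open) to 1 (shut); "tx", "ty", "tz": the shift along the tool's x, y, z in mm; "ax", "ay", "az": the turn, a rotation vector about the tool's x, y, z in degrees. In form: [{"fingers": .., "tx": .., "ty": .., "tz": .., "ax": .., "ay": .., "az": ..}, ...]. A call has 1 to 10 rows; each row shifts and turns the commanded pose from where the row before left it, along the tool's axes as they then stand; what a row does not reach is not made up. A row lasts 1/12 s, in which the tool goes at most 41.7 mm and 7.16 degrees, less where a joint would pass 70% of its speed; a pose out of reach is approached as far as the arm can. A call with a gripper value outside its range is refused whole. The fingers move at their own pace and stop on an object; "force" is the grip in N (left out, the last holds). Time passes only in rows, so rows that do not move let the fingers close. It gives the time, the measured TCP pose, the force, the opening and the grip force at its end, in the units of the state.
- ctrl.get_state(): the state, without advancing time (a new reading comes with each control period).
- ctrl.get_image(name): name is "side" or "top" or "wrist"; returns the picture (480x640x3 uint8, blue, green, red); there is no depth.
- ctrl.camera_info(name): a dict with "fx", "fy", "cx", "cy" (pixels), "dist" ([k1, k2, p1, p2, k3] as OpenCV has them; the pictures are not rectified), "rvec" (rotation vector, rad) and "tvec" (3), from world to camera coordinates, as OpenCV has them. Camera axes: x right, y down, z forward; pixel columns grow to the right and rows downward; lengths in m; the calibration is good to about 2 mm. A picture is of the moment at which its call begins: read the wrist's pose just before it. camera_info takes no time and is no camera call; for the wrist camera it gives the pose at the moment of the call.
- ctrl.job_done(): hands the job in; it is judged then, once.
The state is a dict: "time_s": time; "joint_positions": joint angles; "joint_velocities": joint speeds; "joint_torque": joint torques, N m; "position": TCP position; "orientation": TCP orientation; "contact_force": force on the tool from outside, world axes, zero at the start; "wrist_torque": the same for the moment, N m; "gripper_width": finger opening in m; "grasp_force": force on a finger pad.
Only numpy, scipy, OpenCV 4.12 (cv2) and the standard library are available. Lean on these libraries where they do the work, as an engineer would, in place of code of your own. Each camera call takes 0.05 s, during which the arm holds its last target. There are 200 camera calls.

## Working session

There is one attempt and no reset: what is moved stays moved. The work goes in short steps, Python scripts to look and compute and a tool call to move; the robot and the scene stay as the last step left them, time stands still between calls to the robot, and variables do not carry over. Pictures are saved under pics/ and viewed, at most 14 in all, crops included, and the job is handed in when it is done.

Besides the shell and the picture viewer there is one more tool, called after "Request:" as name(argument=value, ...) on one line, values as JSON. step_arm: Moves the arm, as the interface text tells. Its arguments: {"type":"object","properties":{"moves":{"type":"array","items":{"type":"object","properties":{"fingers":{"type":"number"},"tx":{"type":"number"},"ty":{"type":"number"},"tz":{"type":"number"},"ax":{"type":"number"},"ay":{"type":"number"},"az":{"type":"number"}}}},"force":{"type":"number"}},"required":["moves"]}

```bash
mkdir -p pics
cat > h.py <<'E'
import numpy as np, cv2
from cell import ctrl
def cam(n):
    i=ctrl.camera_info(n); K=np.array([[i['fx'],0,i['cx']],[0,i['fy'],i['cy']],[0,0,1.]])
    return K,np.array(i['dist'],float),np.array(i['rvec'],float),np.array(i['tvec'],float)
def ray(c,uv):
    K,d,r,t=c; R=cv2.Rodrigues(r)[0]
    p=cv2.undistortPoints(np.array(uv,float).reshape(-1,1,2),K,d).reshape(-1,2)
    v=np.c_[p,np.ones(len(p))]@R; return -R.T@t.ravel(), v
def plane(c,uv,z):
    o,v=ray(c,uv); return o+v*((z-o[2])/v[:,2])[:,None]
def proj(c,P): return cv2.projectPoints(np.array(P,float).reshape(-1,1,3),c[2],c[3],c[0],c[1])[0].reshape(-1,2)
def meet(c1,u1,c2,u2):
    o1,v1=ray(c1,u1);o2,v2=ray(c2,u2);out=[]
    for a,b in zip(v1,v2):
        s=np.linalg.lstsq(np.c_[a,-b],o2-o1,rcond=None)[0]; out.append(((o1+s[0]*a)+(o2+s[1]*b))/2)
    return np.array(out)
E
python3 - <<'E'
from h import *
s=ctrl.get_state();print(s)
for n in('top','side','wrist'):
    c=cam(n);print(n,c[0][0,0],ray(c,[[320,240]]))
    cv2.imwrite(f'pics/{n}0.png',ctrl.get_image(n))
E
```

```text
{'time_s': 0.0, 'joint_positions': array([-77.4916016 ,  33.92625546,   2.76809305,  92.23605372,
        -1.90780185,  54.01310371,  -1.93018486]), 'joint_velocities': array([ 0.04167624,  0.0559594 , -0.07990912, -0.11338496, -0.03973479,
        0.09247135,  0.09040004]), 'joint_torque': array([-4.82559972e-04, -5.48703825e+01,  1.54653009e+00, -1.98115700e+01,
        9.46269458e-03,  9.06191999e-03,  7.87081206e-06]), 'position': array([0.22215246, 0.68919692, 0.20523701]), 'orientation': array([[-9.51804693e-01,  3.06704274e-01, -5.61058308e-04],
       [ 3.06704756e-01,  9.51802193e-01, -2.18570421e-03],
       [-1.36348294e-04, -2.25244278e-03, -9.99997454e-01]]), 'contact_force': array([-0.58692922, -0.01094177,  0.39762514]), 'wrist_torque': array([-0.01085124, -0.02120895, -0.02545635]), 'grasp_force': 0.0, 'gripper_width': 0.08530532056943424}
top 503.2007834707778 (array([ 0.5211338, -0.0113905,  1.1718129]), array([[ 1.05040597e-01,  4.80490678e-04, -9.94607241e-01]]))
side 516.0184089278816 (array([0.2632202 , 0.79318064, 0.65069372]), array([[ 0.37108148, -0.77467359, -0.51237843]]))
wrist 340.111354927558 (array([0.14177226, 0.71397699, 0.37360887]), array([[ 0.3032559 , -0.10395651, -0.94724245]]))
```

View pics/top0.png

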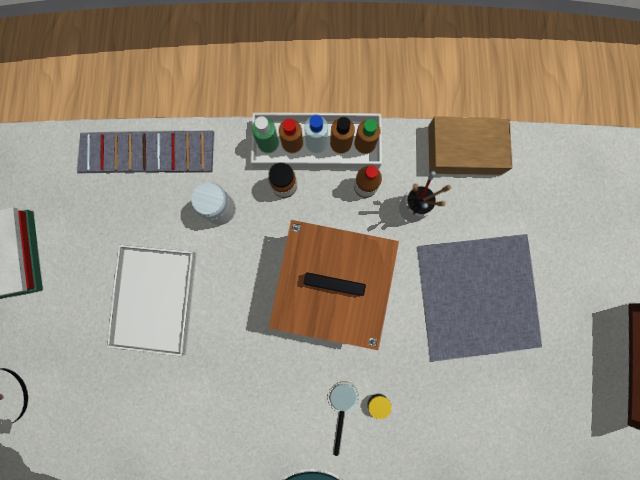

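View pics/side0.png

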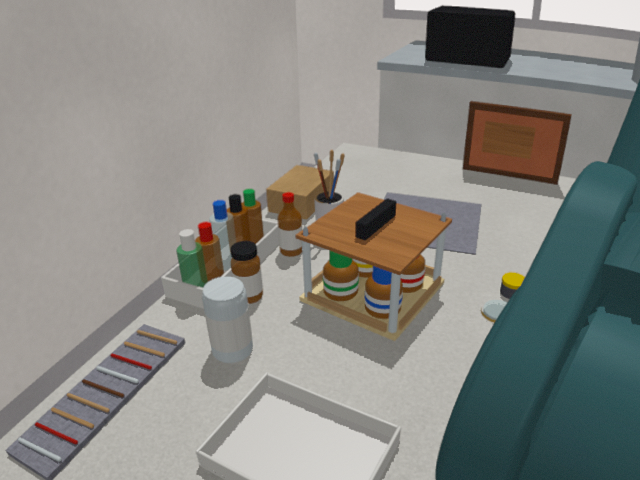

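The top view shows the cover with its bar from (305,279) to (365,290), pins at (295,227) and (373,342), tray at (150,300) on the +y side, and mat at (479,298) on the -y side. The side view shows the same: bar around (376,219), capped green/blue/yellow(/red?) jars under the cover.

```bash
cat > scene.py <<'E'
from h import *
def black(n,img,box):
    x0,y0,x1,y1=box; m=np.zeros(img.shape[:2],np.uint8); m[y0:y1,x0:x1]=(img[y0:y1,x0:x1].max(2)<60)*255
    c=max(cv2.findContours(m,0,1)[0],key=cv2.contourArea); return c
if __name__=='__main__':
    T=cv2.imread('pics/top0.png');S=cv2.imread('pics/side0.png');ct=cam('top');cs=cam('side')
    b=black('top',T,(280,250,390,320)); r=cv2.minAreaRect(b); print('bar top',r)
    P=cv2.boxPoints(r); print(plane(ct,P,.193).round(4))
    # cover corners two views (image order: top-left, top-right, bottom-right, bottom-left in top view)
    hsv=cv2.cvtColor(T,cv2.COLOR_BGR2HSV); m=((hsv[...,0]<16)&(hsv[...,1]>110)&(hsv[...,2]>70)).astype(np.uint8)
    m[:215]=0;m[360:]=0;m[:,:262]=0;m[:,410:]=0
    m=cv2.morphologyEx(m,cv2.MORPH_CLOSE,np.ones((15,15))); c=max(cv2.findContours(m,0,1)[0],key=cv2.contourArea)
    print('cover',cv2.minAreaRect(c)); q=cv2.boxPoints(cv2.minAreaRect(c)); print(q.round(1)); print(plane(ct,q,.158).round(4), plane(ct,q,.158).mean(0))
    print('meet pins/corners', meet(ct,[[290,220],[398,240],[379,349],[270,328]],cs,[[356,198],[450,224],[406,264],[301,234]]).round(4))
    print('bar ends top edges meet', meet(ct,[[305,276],[366,287]],cs,[[358,219],[390,202]]).round(4))
    # mat, tray
    m=((hsv[...,2]<135)&(hsv[...,0]>100)&(hsv[...,0]<140)&(hsv[...,1]>15)).astype(np.uint8)*255; m[:,:405]=0;m[:,560:]=0;m[:225]=0;m[370:]=0
    c=max(cv2.findContours(cv2.morphologyEx(m,cv2.MORPH_OPEN,np.ones((5,5))),0,1)[0],key=cv2.contourArea); r=cv2.minAreaRect(c);print('mat',r);q=plane(ct,cv2.boxPoints(r),.003);print(q.round(4),q.mean(0))
    q=plane(ct,[[121,246],[194,250],[184,355],[108,349]],.035);print('tray',q.round(4),q.mean(0))
    for n,p,z in(('botA',[368,172],.15),('botB',[282,174],.12),('pot',[421,200],.1),('can',[209,195],.14)):print(n,plane(ct,[p],z))
E
python3 scene.py
```

```text
bar top ((333.9999694824219, 284.0), (61.580467224121094, 12.94366455078125), 11.309932708740234)
[[ 0.5377  0.0221  0.193 ]
 [ 0.5624  0.0175  0.193 ]
 [ 0.5401 -0.1     0.193 ]
 [ 0.5155 -0.0951  0.193 ]]
cover ((333.7307434082031, 284.34613037109375), (111.00171661376953, 111.00171661376953), 11.309932708740234)
[[268.4 327.9]
 [290.2 219. ]
 [399.  240.8]
 [377.3 349.7]]
[[ 0.4502  0.0907  0.158 ]
 [ 0.6706  0.0502  0.158 ]
 [ 0.6281 -0.1713  0.158 ]
 [ 0.4093 -0.1274  0.158 ]] [ 0.53952505 -0.03946428  0.158     ]
meet pins/corners [[ 0.6078  0.0307  0.2494]
 [ 0.5288 -0.186   0.117 ]
 [ 0.4463 -0.1263  0.0475]
 [ 0.5281  0.1192  0.2358]]
bar ends top edges meet [[ 0.555   0.0178  0.2007]
 [ 0.5338 -0.1019  0.1841]]
mat ((479.13140869140625, 296.86688232421875), (115.7896728515625, 111.87548828125), 83.2901611328125)
[[ 0.6328 -0.2376  0.003 ]
 [ 0.6666 -0.508   0.003 ]
 [ 0.3938 -0.5364  0.003 ]
 [ 0.3664 -0.2685  0.003 ]] [ 0.51492116 -0.38762355  0.003     ]
tray [[0.6228 0.4528 0.035 ]
 [0.6154 0.2778 0.035 ]
 [0.3762 0.2946 0.035 ]
 [0.3836 0.4756 0.035 ]] [0.49951463 0.37521669 0.035     ]
botA [[ 0.77200094 -0.10929838  0.15      ]]
botB [[0.77344626 0.07169316 0.12      ]]
pot [[ 0.72367537 -0.2292476   0.1       ]]
can [[0.72310539 0.22333925 0.14      ]]
```

```bash
cat >> h.py <<'E'
from scipy.spatial.transform import Rotation as Ro
def delta(p,yaw):
    """tool-frame move (mm), rotvec (deg) to TCP at p with tool y at yaw (deg, mod 180), tool z down; shift is in the frame AFTER the turn too"""
    s=ctrl.get_state();R=np.array(s['orientation']);best=None
    for k in(0,180):
        a=np.radians(yaw+k);y=np.array([np.cos(a),np.sin(a),0]);z=np.array([0,0,-1.]);D=np.c_[np.cross(y,z),y,z]
        w=np.degrees(Ro.from_matrix(R.T@D).as_rotvec())
        if best is None or abs(w[2])<abs(best[0][2]):best=(w,D)
    w,D=best;d=np.array(p)-s['position']
    print('t',round(s['time_s'],2),'pos',s['position'].round(4),'turn',w.round(2),'shift_now',(R.T@d*1e3).round(1),'shift_after',(D.T@d*1e3).round(1),'q',s['joint_positions'].round(0),'F',s['contact_force'].round(2),'w',round(s['gripper_width'],4),'g',round(s['grasp_force'],2))
E
python3 - <<'E'
from h import *
ct=cam('top');cs=cam('side')
print(meet(ct,[[290.2,219],[399,240.8],[377.3,349.7],[268.4,327.9]],cs,[[301,234],[356,198],[450,224],[406,264]]).round(4))
delta((.539,-.039,.30),-10.6)
E
```

```text
[[ 0.6653  0.048   0.1614]
 [ 0.632  -0.173   0.1421]
 [ 0.4105 -0.1281  0.1466]
 [ 0.4472  0.0881  0.1731]]
t 0.15 pos [0.2222 0.6894 0.2055] turn [-8.000e-02  8.000e-02  8.274e+01] shift_now [-525.  -596.3  -93.4] shift_after [-657.7  445.4  -94.5] q [-77.  34.   3.  92.  -2.  54.  -2.] F [-0.12 -0.7  -0.45] w 0.0854 g 0.0
```

Request:
step_arm(moves=[{"az": 7,"tz": -10},{"az": 7,"tz": -10},{"az": 7,"tz": -10},{"az": 7,"tz": -10},{"az": 7,"tz": -10},{"az": 7,"tz": -10},{"az": 7,"tz": -10},{"az": 7,"tz": -10},{"az": 7,"tz": -10},{"az": 7,"tz": -10}])

```text
invalid input at $.moves[0]: expected keys fingers, tx, ty, tz, ax, ay, az
```

Request:
step_arm(moves=[{"az": 6.3},{"az": 6.3}])

```text
invalid input at $.moves[0]: expected keys fingers, tx, ty, tz, ax, ay, az
```

```bash
python3 -c "
from h import *
delta((.539,-.039,.30),-10.6)"
```

```text
t 0.15 pos [0.2222 0.6894 0.2055] turn [-8.000e-02  8.000e-02  8.274e+01] shift_now [-525.  -596.3  -93.4] shift_after [-657.7  445.4  -94.5] q [-77.  34.   3.  92.  -2.  54.  -2.] F [-0.12 -0.7  -0.45] w 0.0854 g 0.0
```

Request:
step_arm(moves=[{"fingers": 0,"tx": 0,"ty": 0,"tz": -10,"ax": 0,"ay": 0,"az": 7},{"fingers": 0,"tx": 0,"ty": 0,"tz": -10,"ax": 0,"ay": 0,"az": 7},{"fingers": 0,"tx": 0,"ty": 0,"tz": -10,"ax": 0,"ay": 0,"az": 7},{"fingers": 0,"tx": 0,"ty": 0,"tz": -10,"ax": 0,"ay": 0,"az": 7},{"fingers": 0,"tx": 0,"ty": 0,"tz": -10,"ax": 0,"ay": 0,"az": 7},{"fingers": 0,"tx": 0,"ty": 0,"tz": -10,"ax": 0,"ay": 0,"az": 7},{"fingers": 0,"tx": 0,"ty": 0,"tz": -10,"ax": 0,"ay": 0,"az": 7},{"fingers": 0,"tx": 0,"ty": 0,"tz": -10,"ax": 0,"ay": 0,"az": 7},{"fingers": 0,"tx": 0,"ty": 0,"tz": -10,"ax": 0,"ay": 0,"az": 7},{"fingers": 0,"tx": 0,"ty": 0,"tz": -5,"ax": 0,"ay": 0,"az": 7}])

```text
time_s: 0.98
position: [0.2225, 0.6904, 0.3025]
orientation: [[-0.031, 1.0, 0.0], [1.0, 0.031, 0.001], [0.001, 0.0, -1.0]]
contact_force: [-0.4, -0.3, 0.5]
gripper_width: 0.0855
grasp_force: 0.0
```

Request:
step_arm(moves=[{"fingers": 0,"tx": 0,"ty": 0,"tz": 0,"ax": 0,"ay": 0,"az": 6.4},{"fingers": 0,"tx": 0,"ty": 0,"tz": 0,"ax": 0,"ay": 0,"az": 6.3},{"fingers": 0,"tx": -33,"ty": 22,"tz": 0,"ax": 0,"ay": 0,"az": 0},{"fingers": 0,"tx": -33,"ty": 22,"tz": 0,"ax": 0,"ay": 0,"az": 0},{"fingers": 0,"tx": -33,"ty": 22,"tz": 0,"ax": 0,"ay": 0,"az": 0},{"fingers": 0,"tx": -33,"ty": 22,"tz": 0,"ax": 0,"ay": 0,"az": 0},{"fingers": 0,"tx": -33,"ty": 22,"tz": 0,"ax": 0,"ay": 0,"az": 0},{"fingers": 0,"tx": -33,"ty": 22,"tz": 0,"ax": 0,"ay": 0,"az": 0},{"fingers": 0,"tx": -33,"ty": 22,"tz": 0,"ax": 0,"ay": 0,"az": 0},{"fingers": 0,"tx": -33,"ty": 22,"tz": 0,"ax": 0,"ay": 0,"az": 0}])

```text
time_s: 1.82
position: [0.3472, 0.3962, 0.3013]
orientation: [[0.183, 0.983, -0.0], [0.983, -0.183, -0.0], [-0.0, -0.0, -1.0]]
contact_force: [0.9, -0.0, -0.3]
gripper_width: 0.0853
grasp_force: 0.0
```

```bash
python3 -c "
from h import *
delta((.539,-.039,.30),-10.6)"
```

```text
t 1.82 pos [0.3472 0.3962 0.3013] turn [-0.02  0.01  0.06] shift_now [-392.8  268.2    1.3] shift_after [-392.5  268.6    1.3] q [-78.  15.  30. 113.  -9.  55. -54.] F [ 0.93 -0.04 -0.34] w 0.0853 g 0.0
```

Request:
step_arm(moves=[{"fingers": 0,"tx": -33,"ty": 22.4,"tz": 0,"ax": 0,"ay": 0,"az": 0},{"fingers": 0,"tx": -33,"ty": 22.4,"tz": 0,"ax": 0,"ay": 0,"az": 0},{"fingers": 0,"tx": -33,"ty": 22.4,"tz": 0,"ax": 0,"ay": 0,"az": 0},{"fingers": 0,"tx": -33,"ty": 22.4,"tz": 0,"ax": 0,"ay": 0,"az": 0},{"fingers": 0,"tx": -33,"ty": 22.4,"tz": 0,"ax": 0,"ay": 0,"az": 0},{"fingers": 0,"tx": -33,"ty": 22.4,"tz": 0,"ax": 0,"ay": 0,"az": 0},{"fingers": 0,"tx": -33,"ty": 22.4,"tz": 0,"ax": 0,"ay": 0,"az": 0},{"fingers": 0,"tx": -33,"ty": 22.4,"tz": 0,"ax": 0,"ay": 0,"az": 0},{"fingers": 0,"tx": -33,"ty": 22.4,"tz": 0,"ax": 0,"ay": 0,"az": 0},{"fingers": 0,"tx": -33,"ty": 22.4,"tz": 0,"ax": 0,"ay": 0,"az": 0}])

```text
time_s: 2.65
position: [0.5068, 0.031, 0.3014]
orientation: [[0.183, 0.983, -0.0], [0.983, -0.183, 0.001], [0.001, -0.0, -1.0]]
contact_force: [0.8, 1.8, 1.0]
gripper_width: 0.0857
grasp_force: 0.0
```

```bash
python3 -c "
from h import *
delta((.539,-.039,.30),-10.6)"
```

```text
t 2.65 pos [0.5068 0.031  0.3014] turn [-0.01 -0.03  0.06] shift_now [-63.   44.4   1.4] shift_after [-62.9  44.5   1.4] q [-42.  14.  41. 115. -11.  55.  -6.] F [0.75 1.8  1.02] w 0.0857 g 0.0
```

Now over the bar; take a wrist and top look.

Request:
step_arm(moves=[{"fingers": 0,"tx": -32,"ty": 22.2,"tz": 0,"ax": 0,"ay": 0,"az": 0},{"fingers": 0,"tx": -31,"ty": 22.2,"tz": 0,"ax": 0,"ay": 0,"az": 0},{"fingers": 0,"tx": 0,"ty": 0,"tz": 0,"ax": 0,"ay": 0,"az": 0},{"fingers": 0,"tx": 0,"ty": 0,"tz": 0,"ax": 0,"ay": 0,"az": 0},{"fingers": 0,"tx": 0,"ty": 0,"tz": 0,"ax": 0,"ay": 0,"az": 0}])

```text
time_s: 3.07
position: [0.5383, -0.0368, 0.301]
orientation: [[0.184, 0.983, -0.001], [0.983, -0.184, 0.001], [0.0, -0.001, -1.0]]
contact_force: [-1.0, 1.0, -0.3]
gripper_width: 0.0852
grasp_force: 0.0
```

Run:
```python
from h import *
delta((.539,-.039,.30),-10.6)
c=cam('wrist');im=ctrl.get_image('wrist');cv2.imwrite('pics/w1.png',im)
print(ray(c,[[320,240]]))
m=(im.max(2)<60).astype(np.uint8)
for k in sorted(cv2.findContours(m,0,1)[0],key=cv2.contourArea)[-4:]:
    r=cv2.minAreaRect(k); print(r, plane(c,cv2.boxPoints(r),.193).round(4).tolist())
```

```text
t 3.07 pos [ 0.5383 -0.0368  0.301 ] turn [-0.08 -0.02  0.02] shift_now [-2.1  1.1  1. ] shift_after [-2.1  1.1  1. ] q [-33.  18.  41. 111. -14.  56.   4.] F [-0.97  0.99 -0.28] w 0.0852 g 0.0
(array([0.55284411, 0.04396159, 0.46927424]), array([[-0.06361868, -0.31288148, -0.9476799 ]]))
((325.9999694824219, 224.99996948242188), (27.999996185302734, 133.99996948242188), 0.0) [[0.518, -0.0947, 0.193], [0.5407, 0.0214, 0.193], [0.5625, 0.0173, 0.193], [0.543, -0.0994, 0.193]]
((506.0, 326.0), (40.0, 66.0), 90.0) [[0.6616, -0.1364, 0.193], [0.7231, -0.1482, 0.193], [0.7246, -0.1936, 0.193], [0.6601, -0.1808, 0.193]]
((547.5, 49.0), (62.0, 63.0), 90.0) [[0.7031, 0.0921, 0.193], [0.7491, 0.0849, 0.193], [0.7503, 0.0426, 0.193], [0.7022, 0.0505, 0.193]]
((319.5, 394.0), (170.0, 639.0), 90.0) [[0.221, -0.0599, 0.193], [0.8202, -0.1707, 0.193], [0.8558, -0.4153, 0.193], [0.0983, -0.2761, 0.193]]
```

View pics/w1.png

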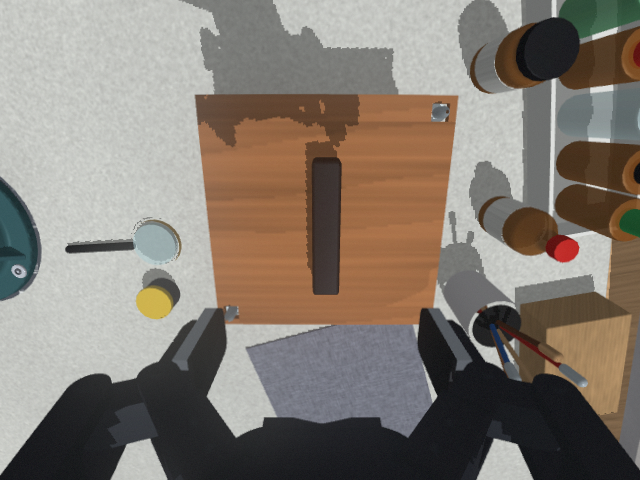

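The wrist view shows the bar centred at (326,225), square to the fingers, and pins at (440,112) and (232,312). I'm going down to grip it.

Request:
step_arm(moves=[{"fingers": 0,"tx": -2,"ty": 2,"tz": 30,"ax": 0,"ay": 0,"az": 0},{"fingers": 0,"tx": 0,"ty": 0,"tz": 30,"ax": 0,"ay": 0,"az": 0},{"fingers": 0,"tx": 0,"ty": 0,"tz": 30,"ax": 0,"ay": 0,"az": 0},{"fingers": 0,"tx": 0,"ty": 0,"tz": 25,"ax": 0,"ay": 0,"az": 0},{"fingers": 0,"tx": 0,"ty": 0,"tz": 15,"ax": 0,"ay": 0,"az": 0},{"fingers": 0,"tx": 0,"ty": 0,"tz": 7,"ax": 0,"ay": 0,"az": 0},{"fingers": 0,"tx": 0,"ty": 0,"tz": 0,"ax": 0,"ay": 0,"az": 0}])

```text
time_s: 3.7
position: [0.539, -0.0375, 0.1629]
orientation: [[0.18, 0.984, -0.004], [0.984, -0.18, 0.001], [-0.0, -0.004, -1.0]]
contact_force: [0.5, -0.2, -0.6]
gripper_width: 0.0852
grasp_force: 0.0
```

Request:
step_arm(force=80, moves=[{"fingers": 1,"tx": 0,"ty": 0,"tz": 0,"ax": 0,"ay": 0,"az": 0},{"fingers": 1,"tx": 0,"ty": 0,"tz": 0,"ax": 0,"ay": 0,"az": 0},{"fingers": 1,"tx": 0,"ty": 0,"tz": 0,"ax": 0,"ay": 0,"az": 0},{"fingers": 1,"tx": 0,"ty": 0,"tz": 0,"ax": 0,"ay": 0,"az": 0},{"fingers": 1,"tx": 0,"ty": 0,"tz": 0,"ax": 0,"ay": 0,"az": 0},{"fingers": 1,"tx": 0,"ty": 0,"tz": 0,"ax": 0,"ay": 0,"az": 0},{"fingers": 1,"tx": 0,"ty": 0,"tz": 0,"ax": 0,"ay": 0,"az": 0},{"fingers": 1,"tx": 0,"ty": 0,"tz": 0,"ax": 0,"ay": 0,"az": 0}])

```text
time_s: 4.37
position: [0.5412, -0.0396, 0.1656]
orientation: [[0.184, 0.983, 0.002], [0.983, -0.184, 0.001], [0.001, 0.001, -1.0]]
contact_force: [-0.4, 0.2, 5.7]
gripper_width: 0.0198
grasp_force: 78.2
```

Request:
step_arm(moves=[{"fingers": 1,"tx": 0,"ty": 0,"tz": -5,"ax": 0,"ay": 0,"az": 0},{"fingers": 1,"tx": 0,"ty": 0,"tz": -8,"ax": 0,"ay": 0,"az": 0},{"fingers": 1,"tx": 0,"ty": 0,"tz": -10,"ax": 0,"ay": 0,"az": 0},{"fingers": 1,"tx": 0,"ty": 0,"tz": -15,"ax": 0,"ay": 0,"az": 0},{"fingers": 1,"tx": 0,"ty": 0,"tz": -15,"ax": 0,"ay": 0,"az": 0},{"fingers": 1,"tx": 0,"ty": 0,"tz": -15,"ax": 0,"ay": 0,"az": 0},{"fingers": 1,"tx": 0,"ty": 0,"tz": -12,"ax": 0,"ay": 0,"az": 0},{"fingers": 1,"tx": 0,"ty": 0,"tz": 0,"ax": 0,"ay": 0,"az": 0}])

```text
time_s: 5.03
position: [0.5421, -0.0401, 0.2471]
orientation: [[0.183, 0.983, 0.005], [0.983, -0.183, 0.0], [0.001, 0.005, -1.0]]
contact_force: [0.7, -0.2, -3.5]
gripper_width: 0.0198
grasp_force: 78.7
```

Run:
```python
from h import *
delta((.515,-.388,.245),-10.6)
cv2.imwrite('pics/top1.png',ctrl.get_image('top'))
cv2.imwrite('pics/side1.png',ctrl.get_image('side'))
```

```text
t 5.03 pos [ 0.5421 -0.0401  0.2471] turn [ 0.29 -0.07  0.03] shift_now [-347.    37.1    1.9] shift_after [-347.    37.3    2.1] q [-31.  21.  40. 115. -18.  50.   8.] F [ 0.73 -0.21 -3.51] w 0.0198 g 78.75
```

View pics/side1.png

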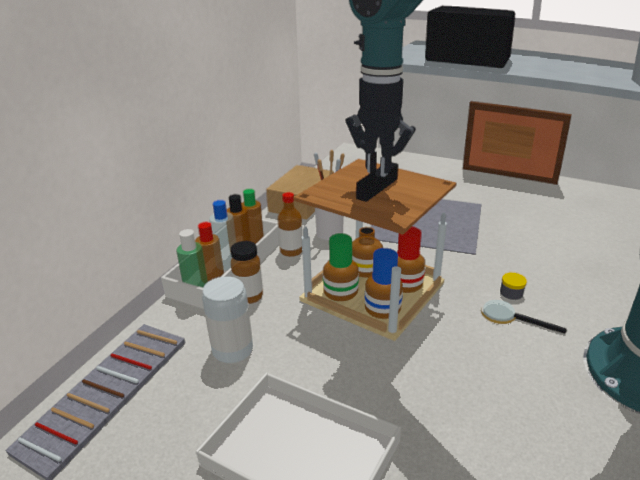

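The side view shows the cover lifted clear with the yellow jar (366,240) uncapped and green, blue and red capped. Carrying the cover to the mat.

Request:
step_arm(moves=[{"fingers": 1,"tx": -20,"ty": 2,"tz": 0,"ax": 0,"ay": 0,"az": 0},{"fingers": 1,"tx": -32,"ty": 3.5,"tz": 0,"ax": 0,"ay": 0,"az": 0},{"fingers": 1,"tx": -40,"ty": 4.4,"tz": 0,"ax": 0,"ay": 0,"az": 0},{"fingers": 1,"tx": -40,"ty": 4.4,"tz": 0,"ax": 0,"ay": 0,"az": 0},{"fingers": 1,"tx": -40,"ty": 4.4,"tz": 0,"ax": 0,"ay": 0,"az": 0},{"fingers": 1,"tx": -40,"ty": 4.4,"tz": 0,"ax": 0,"ay": 0,"az": 0},{"fingers": 1,"tx": -40,"ty": 4.4,"tz": 10,"ax": 0,"ay": 0,"az": 0},{"fingers": 1,"tx": -40,"ty": 4.4,"tz": 15,"ax": 0,"ay": 0,"az": 0},{"fingers": 1,"tx": -35,"ty": 3.5,"tz": 15,"ax": 0,"ay": 0,"az": 0},{"fingers": 1,"tx": -20,"ty": 2,"tz": 15,"ax": 0,"ay": 0,"az": 0}])

```text
time_s: 5.97
position: [0.5113, -0.3919, 0.1884]
orientation: [[0.188, 0.982, -0.002], [0.982, -0.188, -0.004], [-0.004, -0.001, -1.0]]
contact_force: [-0.4, -1.3, -3.4]
gripper_width: 0.0196
grasp_force: 78.7
```

Run:
```python
from h import *
delta((.515,-.388,.019),-10.6)
cv2.imwrite('pics/top2.png',ctrl.get_image('top'))
```

```text
t 5.97 pos [ 0.5113 -0.3919  0.1884] turn [-0.06  0.22 -0.24] shift_now [  5.1   3.1 169.4] shift_after [  4.5   3.  169.4] q [  9.  33.  36. 105. -25.  49.  46.] F [-0.39 -1.33 -3.43] w 0.0196 g 78.71
```

View pics/top2.png

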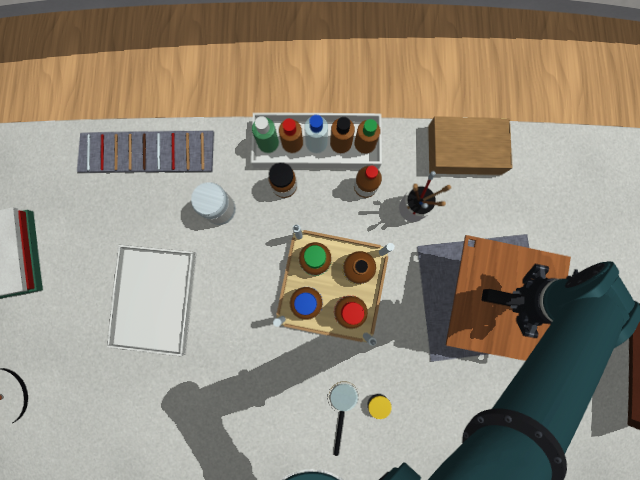

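The cover is held over the mat; green cap at (315,257), blue (306,302), red (351,313), yellow jar open. Lowering.

Request:
step_arm(moves=[{"fingers": 1,"tx": 4,"ty": 3,"tz": 20,"ax": 0,"ay": 0,"az": 0},{"fingers": 1,"tx": 0,"ty": 0,"tz": 28,"ax": 0,"ay": 0,"az": 0},{"fingers": 1,"tx": 0,"ty": 0,"tz": 30,"ax": 0,"ay": 0,"az": 0},{"fingers": 1,"tx": 0,"ty": 0,"tz": 30,"ax": 0,"ay": 0,"az": 0},{"fingers": 1,"tx": 0,"ty": 0,"tz": 25,"ax": 0,"ay": 0,"az": 0},{"fingers": 1,"tx": 0,"ty": 0,"tz": 15,"ax": 0,"ay": 0,"az": 0},{"fingers": 1,"tx": 0,"ty": 0,"tz": 8,"ax": 0,"ay": 0,"az": 0},{"fingers": 1,"tx": 0,"ty": 0,"tz": 5,"ax": 0,"ay": 0,"az": 0},{"fingers": 1,"tx": 0,"ty": 0,"tz": 0,"ax": 0,"ay": 0,"az": 0}])

```text
time_s: 6.77
position: [0.5169, -0.3824, 0.0277]
orientation: [[0.183, 0.983, -0.002], [0.983, -0.183, 0.001], [0.001, -0.002, -1.0]]
contact_force: [0.0, -0.1, -3.8]
gripper_width: 0.0197
grasp_force: 79.2
```

Request:
step_arm(moves=[{"fingers": 1,"tx": 0,"ty": 0,"tz": 3,"ax": 0,"ay": 0,"az": 0},{"fingers": 1,"tx": 0,"ty": 0,"tz": 3,"ax": 0,"ay": 0,"az": 0},{"fingers": 1,"tx": 0,"ty": 0,"tz": 0,"ax": 0,"ay": 0,"az": 0}])

```text
time_s: 7.02
position: [0.5178, -0.3832, 0.0234]
orientation: [[0.183, 0.983, 0.001], [0.983, -0.183, -0.0], [-0.0, 0.001, -1.0]]
contact_force: [-1.6, 0.6, -3.7]
gripper_width: 0.0196
grasp_force: 79.2
```

Request:
step_arm(moves=[{"fingers": 1,"tx": 0,"ty": 0,"tz": 2,"ax": 0,"ay": 0,"az": 0},{"fingers": 1,"tx": 0,"ty": 0,"tz": 2,"ax": 0,"ay": 0,"az": 0},{"fingers": 1,"tx": 0,"ty": 0,"tz": 0,"ax": 0,"ay": 0,"az": 0},{"fingers": 1,"tx": 0,"ty": 0,"tz": 0,"ax": 0,"ay": 0,"az": 0}])

```text
time_s: 7.35
position: [0.5175, -0.3831, 0.019]
orientation: [[0.183, 0.983, 0.0], [0.983, -0.183, -0.0], [-0.0, 0.0, -1.0]]
contact_force: [-1.2, -0.5, -4.1]
gripper_width: 0.0195
grasp_force: 79.2
```

Request:
step_arm(moves=[{"fingers": 1,"tx": 0,"ty": 0,"tz": 1.5,"ax": 0,"ay": 0,"az": 0},{"fingers": 1,"tx": 0,"ty": 0,"tz": 0,"ax": 0,"ay": 0,"az": 0},{"fingers": 1,"tx": 0,"ty": 0,"tz": 0,"ax": 0,"ay": 0,"az": 0}])

```text
time_s: 7.6
position: [0.5176, -0.3831, 0.0187]
orientation: [[0.183, 0.983, 0.001], [0.983, -0.183, 0.001], [0.001, 0.001, -1.0]]
contact_force: [-1.6, 1.9, 5.6]
gripper_width: 0.0194
grasp_force: 81.0
```

Request:
step_arm(moves=[{"fingers": 0,"tx": 0,"ty": 0,"tz": 0,"ax": 0,"ay": 0,"az": 0},{"fingers": 0,"tx": 0,"ty": 0,"tz": 0,"ax": 0,"ay": 0,"az": 0},{"fingers": 0,"tx": 0,"ty": 0,"tz": 0,"ax": 0,"ay": 0,"az": 0},{"fingers": 0,"tx": 0,"ty": 0,"tz": 0,"ax": 0,"ay": 0,"az": 0},{"fingers": 0,"tx": 0,"ty": 0,"tz": 0,"ax": 0,"ay": 0,"az": 0},{"fingers": 0,"tx": 0,"ty": 0,"tz": 0,"ax": 0,"ay": 0,"az": 0}])

```text
time_s: 8.1
position: [0.5174, -0.3831, 0.0173]
orientation: [[0.183, 0.983, 0.0], [0.983, -0.183, -0.0], [-0.0, 0.0, -1.0]]
contact_force: [1.2, 0.3, -0.0]
gripper_width: 0.0855
grasp_force: 0.0
```

Request:
step_arm(moves=[{"fingers": 0,"tx": 0,"ty": 0,"tz": -15,"ax": 0,"ay": 0,"az": 0},{"fingers": 0,"tx": 0,"ty": 0,"tz": -30,"ax": 0,"ay": 0,"az": 0},{"fingers": 0,"tx": 0,"ty": 0,"tz": -40,"ax": 0,"ay": 0,"az": 0},{"fingers": 0,"tx": 0,"ty": 0,"tz": -40,"ax": 0,"ay": 0,"az": 0},{"fingers": 0,"tx": 0,"ty": 0,"tz": -40,"ax": 0,"ay": 0,"az": 0},{"fingers": 0,"tx": 0,"ty": 0,"tz": -40,"ax": 0,"ay": 0,"az": 0},{"fingers": 0,"tx": 0,"ty": 0,"tz": -30,"ax": 0,"ay": 0,"az": 0}])

```text
time_s: 8.68
position: [0.5176, -0.3841, 0.2572]
orientation: [[0.184, 0.983, 0.004], [0.983, -0.184, -0.003], [-0.002, 0.004, -1.0]]
contact_force: [0.6, -1.0, -0.1]
gripper_width: 0.0854
grasp_force: 0.0
```

```bash
cat > caps.py <<'E'
from h import *
HS=dict(green=(50,80),blue=(108,128),red=(0,6))
def blob(im,col,box):
    hsv=cv2.cvtColor(im,cv2.COLOR_BGR2HSV);a,b=HS[col]
    m=(((hsv[...,0]>=a)&(hsv[...,0]<=b))|((col=='red')&(hsv[...,0]>174)))&(hsv[...,1]>170)&(hsv[...,2]>60)
    m=m.astype(np.uint8);k=np.zeros_like(m);x0,y0,x1,y1=box;k[y0:y1,x0:x1]=1;m*=k
    m=cv2.morphologyEx(m,cv2.MORPH_OPEN,np.ones((3,3)))
    return max(cv2.findContours(m,0,1)[0],key=cv2.contourArea)
E
python3 - <<'E'
from caps import *
T=ctrl.get_image('top');S=ctrl.get_image('side');cv2.imwrite('pics/top3.png',T);cv2.imwrite('pics/side3.png',S)
ct,cs=cam('top'),cam('side')
for c in HS:
    k=blob(T,c,(275,230,395,345));(u,v),r=cv2.minEnclosingCircle(k)
    ks=blob(S,c,(300,180,440,320)).reshape(-1,2); x,y,w,h=cv2.boundingRect(ks)
    p=plane(ct,[[u,v]],.139)[0]
    print(c,(u,v,r),p.round(4),'side box',(x,y,w,h),'expected side top centre',proj(cs,p).round(1),'meet',meet(ct,[[u,v]],cs,[[x+w/2,y+.2*w]]).round(4))
E
```

```text
green (314.88775634765625, 256.2755126953125, 10.986486434936523) [ 0.5964 -0.0007  0.139 ] side box (330, 234, 22, 33) expected side top centre [[341.9 238.9]] meet [[ 5.972e-01 -4.000e-04  1.400e-01]]
blue (305.11224365234375, 303.2755126953125, 10.986492156982422) [0.5    0.0183 0.139 ] side box (383, 271, 6, 10) expected side top centre [[386. 254.]] meet [[0.4985 0.0192 0.0992]]
red (352.134033203125, 312.5876159667969, 11.766831398010254) [ 0.482  -0.0779  0.139 ] side box (398, 226, 23, 34) expected side top centre [[410.  231.9]] meet [[ 0.4826 -0.0775  0.142 ]]
```

Request:
step_arm(moves=[{"fingers": 0,"tx": 40,"ty": 0.7,"tz": 0,"ax": 0,"ay": 0,"az": 0},{"fingers": 0,"tx": 40,"ty": 0.7,"tz": 0,"ax": 0,"ay": 0,"az": 0},{"fingers": 0,"tx": 40,"ty": 0.7,"tz": 0,"ax": 0,"ay": 0,"az": 0},{"fingers": 0,"tx": 40,"ty": 0.7,"tz": 0,"ax": 0,"ay": 0,"az": 0},{"fingers": 0,"tx": 40,"ty": 0.7,"tz": 0,"ax": 0,"ay": 0,"az": 0},{"fingers": 0,"tx": 40,"ty": 0.7,"tz": 0,"ax": 0,"ay": 0,"az": 0},{"fingers": 0,"tx": 40,"ty": 0.7,"tz": 0,"ax": 0,"ay": 0,"az": 0},{"fingers": 0,"tx": 40,"ty": 0.7,"tz": 0,"ax": 0,"ay": 0,"az": 0},{"fingers": 0,"tx": 40,"ty": 0.7,"tz": 0,"ax": 0,"ay": 0,"az": 0},{"fingers": 0,"tx": 32,"ty": 0.7,"tz": 0,"ax": 0,"ay": 0,"az": 0}])

```text
time_s: 9.62
position: [0.5957, 0.005, 0.2521]
orientation: [[0.181, 0.984, -0.001], [0.984, -0.181, 0.001], [0.001, -0.001, -1.0]]
contact_force: [1.3, 0.7, -0.0]
gripper_width: 0.0855
grasp_force: 0.0
```

Request:
step_arm(moves=[{"fingers": 0,"tx": 0,"ty": 0,"tz": 0,"ax": 0,"ay": 0,"az": 0},{"fingers": 0,"tx": 0,"ty": 0,"tz": 0,"ax": 0,"ay": 0,"az": 0}])

```text
time_s: 9.78
position: [0.5958, 0.0042, 0.2518]
orientation: [[0.178, 0.984, -0.001], [0.984, -0.178, 0.0], [0.0, -0.001, -1.0]]
contact_force: [-0.9, -1.2, -0.1]
gripper_width: 0.0857
grasp_force: 0.0
```

Run:
```python
from caps import *
delta((.597,0,.098),-10.6)
c=cam('wrist');W=ctrl.get_image('wrist');cv2.imwrite('pics/w2.png',W)
for k in HS:
    try:
        b=blob(W,k,(0,0,640,480));print(k,cv2.boundingRect(b),cv2.contourArea(b))
    except ValueError: print(k,'none')
for p in[(.597,0,.139),(.5,.0185,.139),(.482,-.079,.139)]:print(proj(c,p).round(0))
```

```text
t 9.78 pos [0.5958 0.0042 0.2518] turn [-0.08 -0.01  0.36] shift_now [ -4.    2.1 153.8] shift_after [ -4.    1.9 153.8] q [-33.  26.  39. 108. -20.  53.   6.] F [-0.89 -1.18 -0.07] w 0.0857 g 0.0
green none
blue (630, 163, 10, 27) 165.5
red (515, 302, 35, 31) 736.0
[[325. 230.]]
[[211. 229.]]
[[221. 328.]]
```

View pics/w2.png

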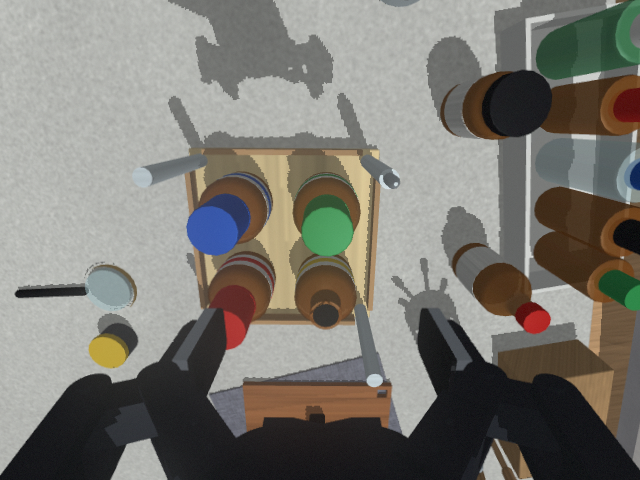

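The wrist view shows the green cap top at (327,231), within 2 px of prediction, blue at (215,230), and the yellow jar open at (325,314). Descend on green.

Request:
step_arm(moves=[{"fingers": 0,"tx": -4,"ty": 3,"tz": 25,"ax": 0,"ay": 0,"az": 0.3},{"fingers": 0,"tx": 0,"ty": 0,"tz": 30,"ax": 0,"ay": 0,"az": 0},{"fingers": 0,"tx": 0,"ty": 0,"tz": 30,"ax": 0,"ay": 0,"az": 0},{"fingers": 0,"tx": 0,"ty": 0,"tz": 30,"ax": 0,"ay": 0,"az": 0},{"fingers": 0,"tx": 0,"ty": 0,"tz": 20,"ax": 0,"ay": 0,"az": 0},{"fingers": 0,"tx": 0,"ty": 0,"tz": 13,"ax": 0,"ay": 0,"az": 0},{"fingers": 0,"tx": 0,"ty": 0,"tz": 5,"ax": 0,"ay": 0,"az": 0},{"fingers": 0,"tx": 0,"ty": 0,"tz": 0,"ax": 0,"ay": 0,"az": 0},{"fingers": 0,"tx": 0,"ty": 0,"tz": 0,"ax": 0,"ay": 0,"az": 0}])

```text
time_s: 10.58
position: [0.599, -0.0046, 0.1003]
orientation: [[0.19, 0.982, 0.002], [0.982, -0.19, -0.0], [-0.0, 0.002, -1.0]]
contact_force: [0.1, -0.2, -0.1]
gripper_width: 0.0856
grasp_force: 0.0
```

Request:
step_arm(force=50, moves=[{"fingers": 1,"tx": 0,"ty": 0,"tz": 0,"ax": 0,"ay": 0,"az": 0},{"fingers": 1,"tx": 0,"ty": 0,"tz": 0,"ax": 0,"ay": 0,"az": 0},{"fingers": 1,"tx": 0,"ty": 0,"tz": 0,"ax": 0,"ay": 0,"az": 0},{"fingers": 1,"tx": 0,"ty": 0,"tz": 0,"ax": 0,"ay": 0,"az": 0},{"fingers": 1,"tx": 0,"ty": 0,"tz": 0,"ax": 0,"ay": 0,"az": 0},{"fingers": 1,"tx": 0,"ty": 0,"tz": 0,"ax": 0,"ay": 0,"az": 0},{"fingers": 1,"tx": 0,"ty": 0,"tz": 0,"ax": 0,"ay": 0,"az": 0}])

```text
time_s: 11.17
position: [0.5991, -0.0033, 0.1007]
orientation: [[0.188, 0.982, 0.002], [0.982, -0.188, 0.001], [0.001, 0.002, -1.0]]
contact_force: [-1.1, 0.2, 5.7]
gripper_width: 0.0438
grasp_force: 50.1
```

Request:
step_arm(moves=[{"fingers": 1,"tx": 0,"ty": 0,"tz": -1,"ax": 0,"ay": 0,"az": 0},{"fingers": 1,"tx": 0,"ty": 0,"tz": -1,"ax": 0,"ay": 0,"az": 0},{"fingers": 1,"tx": 0,"ty": 0,"tz": -1,"ax": 0,"ay": 0,"az": 0},{"fingers": 1,"tx": 0,"ty": 0,"tz": 0,"ax": 0,"ay": 0,"az": 0}])

```text
time_s: 11.5
position: [0.5983, -0.0033, 0.1025]
orientation: [[0.188, 0.982, 0.0], [0.982, -0.188, -0.0], [-0.0, 0.0, -1.0]]
contact_force: [-0.4, -0.3, -0.0]
gripper_width: 0.0441
grasp_force: 50.8
```

Request:
step_arm(moves=[{"fingers": 1,"tx": 0,"ty": 0,"tz": -1,"ax": 0,"ay": 0,"az": 0},{"fingers": 1,"tx": 0,"ty": 0,"tz": -1,"ax": 0,"ay": 0,"az": 0},{"fingers": 1,"tx": 0,"ty": 0,"tz": 0,"ax": 0,"ay": 0,"az": 0}])

```text
time_s: 11.75
position: [0.5984, -0.0035, 0.1045]
orientation: [[0.189, 0.982, 0.0], [0.982, -0.189, -0.0], [-0.0, 0.0, -1.0]]
contact_force: [-0.1, 0.4, -1.4]
gripper_width: 0.0437
grasp_force: 50.8
```

Request:
step_arm(moves=[{"fingers": 1,"tx": 0,"ty": 0,"tz": -1,"ax": 0,"ay": 0,"az": 0},{"fingers": 1,"tx": 0,"ty": 0,"tz": -1,"ax": 0,"ay": 0,"az": 0},{"fingers": 1,"tx": 0,"ty": 0,"tz": 0,"ax": 0,"ay": 0,"az": 0},{"fingers": 1,"tx": 0,"ty": 0,"tz": 0,"ax": 0,"ay": 0,"az": 0}])

```text
time_s: 12.08
position: [0.5984, -0.0034, 0.1064]
orientation: [[0.188, 0.982, 0.0], [0.982, -0.188, -0.0], [-0.0, 0.0, -1.0]]
contact_force: [-0.4, -0.0, -0.5]
gripper_width: 0.0436
grasp_force: 50.8
```

Request:
step_arm(moves=[{"fingers": 1,"tx": 0,"ty": 0,"tz": -1,"ax": 0,"ay": 0,"az": 0},{"fingers": 1,"tx": 0,"ty": 0,"tz": -1,"ax": 0,"ay": 0,"az": 0},{"fingers": 1,"tx": 0,"ty": 0,"tz": 0,"ax": 0,"ay": 0,"az": 0},{"fingers": 1,"tx": 0,"ty": 0,"tz": 0,"ax": 0,"ay": 0,"az": 0}])

```text
time_s: 12.42
position: [0.5984, -0.0034, 0.1084]
orientation: [[0.188, 0.982, 0.0], [0.982, -0.188, -0.0], [0.0, 0.0, -1.0]]
contact_force: [0.2, -0.1, -0.3]
gripper_width: 0.0437
grasp_force: 50.8
```

Green lifts freely with no force, so it is loose and goes to the tray.

Request:
step_arm(moves=[{"fingers": 1,"tx": 0,"ty": 0,"tz": -10,"ax": 0,"ay": 0,"az": 0},{"fingers": 1,"tx": 0,"ty": 0,"tz": -20,"ax": 0,"ay": 0,"az": 0},{"fingers": 1,"tx": 0,"ty": 0,"tz": -30,"ax": 0,"ay": 0,"az": 0},{"fingers": 1,"tx": 0,"ty": 0,"tz": -30,"ax": 0,"ay": 0,"az": 0},{"fingers": 1,"tx": 0,"ty": 0,"tz": -30,"ax": 0,"ay": 0,"az": 0},{"fingers": 1,"tx": 0,"ty": 0,"tz": -15,"ax": 0,"ay": 0,"az": 0}])

```text
time_s: 12.92
position: [0.6002, -0.0042, 0.2478]
orientation: [[0.189, 0.982, 0.006], [0.982, -0.189, 0.0], [0.001, 0.006, -1.0]]
contact_force: [1.3, 0.0, -0.2]
gripper_width: 0.0438
grasp_force: 51.1
```

```bash
cat > tray.py <<'E'
from h import *
def tray():
    T=ctrl.get_image('top');ct=cam('top');h=cv2.cvtColor(T,cv2.COLOR_BGR2HSV)
    g=cv2.cvtColor(T,cv2.COLOR_BGR2GRAY)
    m=((T.min(2)>200)).astype(np.uint8);m[:225]=0;m[400:]=0;m[:,:60]=0;m[:,260:]=0
    m=cv2.morphologyEx(m,cv2.MORPH_OPEN,np.ones((5,5)))
    k=max(cv2.findContours(m,0,1)[0],key=cv2.contourArea);r=cv2.minAreaRect(k)
    print('tray floor rect',r,plane(ct,[r[0]],.005).round(4),plane(ct,cv2.boxPoints(r),.005).round(3).tolist());return T
if __name__=='__main__':
    cv2.imwrite('pics/tray.png',tray()); delta((.5445,.372,.24),-10.6)
E
python3 tray.py
```

```text
tray floor rect ((150.51194763183594, 299.6484680175781), (64.14584350585938, 95.69297790527344), 6.709837436676025) [[0.4994 0.3867 0.005 ]] [[0.394, 0.476, 0.005], [0.62, 0.457, 0.005], [0.604, 0.299, 0.005], [0.381, 0.32, 0.005]]
t 12.97 pos [ 0.6016 -0.0044  0.2496] turn [ 0.53 -0.14 -0.3 ] shift_now [ 358.8 -127.3    9.3] shift_after [ 359.5 -125.4    9.6] q [-32.  26.  39. 108. -21.  53.   6.] F [ 1.11 -0.17  0.94] w 0.0438 g 51.13
```

Request:
step_arm(moves=[{"fingers": 1,"tx": 20,"ty": -7,"tz": 0,"ax": 0,"ay": 0,"az": 0},{"fingers": 1,"tx": 35,"ty": -12,"tz": 0,"ax": 0,"ay": 0,"az": 0},{"fingers": 1,"tx": 38,"ty": -13,"tz": 0,"ax": 0,"ay": 0,"az": 0},{"fingers": 1,"tx": 38,"ty": -13,"tz": 0,"ax": 0,"ay": 0,"az": 0},{"fingers": 1,"tx": 38,"ty": -13,"tz": 0,"ax": 0,"ay": 0,"az": 0},{"fingers": 1,"tx": 38,"ty": -13,"tz": 0,"ax": 0,"ay": 0,"az": 0},{"fingers": 1,"tx": 38,"ty": -13,"tz": 0,"ax": 0,"ay": 0,"az": 0},{"fingers": 1,"tx": 38,"ty": -13,"tz": 0,"ax": 0,"ay": 0,"az": 0},{"fingers": 1,"tx": 38,"ty": -14,"tz": 0,"ax": 0,"ay": 0,"az": 0},{"fingers": 1,"tx": 38,"ty": -14,"tz": 0,"ax": 0,"ay": 0,"az": 0}])

```text
time_s: 13.8
position: [0.5422, 0.3744, 0.2434]
orientation: [[0.188, 0.982, -0.0], [0.982, -0.188, -0.0], [-0.0, -0.0, -1.0]]
contact_force: [0.1, 0.8, -0.6]
gripper_width: 0.0438
grasp_force: 51.1
```

Request:
step_arm(moves=[{"fingers": 1,"tx": 0,"ty": 0,"tz": 20,"ax": 0,"ay": 0,"az": 0},{"fingers": 1,"tx": 0,"ty": 0,"tz": 30,"ax": 0,"ay": 0,"az": 0},{"fingers": 1,"tx": 0,"ty": 0,"tz": 30,"ax": 0,"ay": 0,"az": 0},{"fingers": 1,"tx": 0,"ty": 0,"tz": 30,"ax": 0,"ay": 0,"az": 0},{"fingers": 1,"tx": 0,"ty": 0,"tz": 30,"ax": 0,"ay": 0,"az": 0},{"fingers": 1,"tx": 0,"ty": 0,"tz": 30,"ax": 0,"ay": 0,"az": 0},{"fingers": 1,"tx": 0,"ty": 0,"tz": 20,"ax": 0,"ay": 0,"az": 0},{"fingers": 1,"tx": 0,"ty": 0,"tz": 10,"ax": 0,"ay": 0,"az": 0},{"fingers": 1,"tx": 0,"ty": 0,"tz": 0,"ax": 0,"ay": 0,"az": 0}])

```text
time_s: 14.55
position: [0.5414, 0.3717, 0.0409]
orientation: [[0.188, 0.982, -0.004], [0.982, -0.188, -0.003], [-0.004, -0.003, -1.0]]
contact_force: [-0.9, 0.2, 0.5]
gripper_width: 0.0438
grasp_force: 51.1
```

Request:
step_arm(moves=[{"fingers": 1,"tx": 0,"ty": 0,"tz": 8,"ax": 0,"ay": 0,"az": 0},{"fingers": 1,"tx": 0,"ty": 0,"tz": 6,"ax": 0,"ay": 0,"az": 0},{"fingers": 1,"tx": 0,"ty": 0,"tz": 2,"ax": 0,"ay": 0,"az": 0},{"fingers": 1,"tx": 0,"ty": 0,"tz": 0,"ax": 0,"ay": 0,"az": 0},{"fingers": 1,"tx": 0,"ty": 0,"tz": 0,"ax": 0,"ay": 0,"az": 0}])

```text
time_s: 14.97
position: [0.5436, 0.373, 0.028]
orientation: [[0.188, 0.982, 0.001], [0.982, -0.188, 0.001], [0.001, 0.001, -1.0]]
contact_force: [0.1, -0.5, -0.5]
gripper_width: 0.0436
grasp_force: 51.1
```

Request:
step_arm(moves=[{"fingers": 1,"tx": 0,"ty": 0,"tz": 1,"ax": 0,"ay": 0,"az": 0},{"fingers": 1,"tx": 0,"ty": 0,"tz": 1,"ax": 0,"ay": 0,"az": 0},{"fingers": 1,"tx": 0,"ty": 0,"tz": 0,"ax": 0,"ay": 0,"az": 0}])

```text
time_s: 15.22
position: [0.5432, 0.3728, 0.0255]
orientation: [[0.188, 0.982, 0.0], [0.982, -0.188, 0.0], [0.0, 0.0, -1.0]]
contact_force: [0.5, 0.3, 0.4]
gripper_width: 0.0439
grasp_force: 51.1
```

Request:
step_arm(moves=[{"fingers": 1,"tx": 0,"ty": 0,"tz": 1,"ax": 0,"ay": 0,"az": 0},{"fingers": 1,"tx": 0,"ty": 0,"tz": 1,"ax": 0,"ay": 0,"az": 0},{"fingers": 1,"tx": 0,"ty": 0,"tz": 0,"ax": 0,"ay": 0,"az": 0},{"fingers": 1,"tx": 0,"ty": 0,"tz": 0,"ax": 0,"ay": 0,"az": 0}])

```text
time_s: 15.55
position: [0.5432, 0.3726, 0.0232]
orientation: [[0.188, 0.982, -0.0], [0.982, -0.188, -0.0], [-0.0, -0.0, -1.0]]
contact_force: [-0.8, -0.3, -0.2]
gripper_width: 0.0437
grasp_force: 51.1
```

Request:
step_arm(moves=[{"fingers": 1,"tx": 0,"ty": 0,"tz": 1,"ax": 0,"ay": 0,"az": 0},{"fingers": 1,"tx": 0,"ty": 0,"tz": 1,"ax": 0,"ay": 0,"az": 0},{"fingers": 1,"tx": 0,"ty": 0,"tz": 0,"ax": 0,"ay": 0,"az": 0},{"fingers": 1,"tx": 0,"ty": 0,"tz": 0,"ax": 0,"ay": 0,"az": 0}])

```text
time_s: 15.88
position: [0.5434, 0.3727, 0.0218]
orientation: [[0.189, 0.982, 0.0], [0.982, -0.189, 0.0], [0.0, 0.0, -1.0]]
contact_force: [-0.5, -0.7, 3.9]
gripper_width: 0.044
grasp_force: 51.7
```

Request:
step_arm(moves=[{"fingers": 0,"tx": 0,"ty": 0,"tz": 0,"ax": 0,"ay": 0,"az": 0},{"fingers": 0,"tx": 0,"ty": 0,"tz": 0,"ax": 0,"ay": 0,"az": 0},{"fingers": 0,"tx": 0,"ty": 0,"tz": 0,"ax": 0,"ay": 0,"az": 0},{"fingers": 0,"tx": 0,"ty": 0,"tz": 0,"ax": 0,"ay": 0,"az": 0},{"fingers": 0,"tx": 0,"ty": 0,"tz": -20,"ax": 0,"ay": 0,"az": 0},{"fingers": 0,"tx": 0,"ty": 0,"tz": -40,"ax": 0,"ay": 0,"az": 0},{"fingers": 0,"tx": 0,"ty": 0,"tz": -40,"ax": 0,"ay": 0,"az": 0},{"fingers": 0,"tx": 0,"ty": 0,"tz": -40,"ax": 0,"ay": 0,"az": 0},{"fingers": 0,"tx": 0,"ty": 0,"tz": -40,"ax": 0,"ay": 0,"az": 0},{"fingers": 0,"tx": 0,"ty": 0,"tz": -40,"ax": 0,"ay": 0,"az": 0}])

```text
time_s: 16.72
position: [0.5428, 0.3723, 0.2431]
orientation: [[0.189, 0.982, -0.0], [0.982, -0.189, -0.0], [-0.0, -0.0, -1.0]]
contact_force: [-0.4, 0.6, 0.2]
gripper_width: 0.0855
grasp_force: 0.0
```

Run:
```python
from caps import *
delta((.501,.0165,.24),-10.6)
a=ctrl.get_image('top');b=ctrl.get_image('wrist')
cv2.imwrite('pics/mix.png',cv2.resize(np.hstack([a,b]),(800,300)))
```

```text
t 16.72 pos [0.5428 0.3723 0.2431] turn [-0.01  0.03 -0.28] shift_now [-357.3   26.1    3.2] shift_after [-357.5   24.3    3.1] q [-64.  31.  38. 100. -23.  56. -28.] F [-0.42  0.62  0.19] w 0.0855 g 0.0
```

View pics/mix.png

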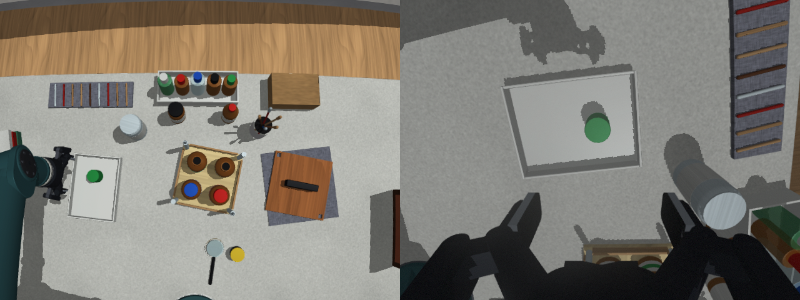

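Green cap stands in the tray, cover lies on the mat. Next, blue.

Request:
step_arm(moves=[{"fingers": 0,"tx": -30,"ty": 2,"tz": 0,"ax": 0,"ay": 0,"az": -0.2},{"fingers": 0,"tx": -40,"ty": 3,"tz": 0,"ax": 0,"ay": 0,"az": 0},{"fingers": 0,"tx": -40,"ty": 3,"tz": 0,"ax": 0,"ay": 0,"az": 0},{"fingers": 0,"tx": -40,"ty": 3,"tz": 0,"ax": 0,"ay": 0,"az": 0},{"fingers": 0,"tx": -40,"ty": 3,"tz": 0,"ax": 0,"ay": 0,"az": 0},{"fingers": 0,"tx": -40,"ty": 3,"tz": 0,"ax": 0,"ay": 0,"az": 0},{"fingers": 0,"tx": -40,"ty": 3,"tz": 0,"ax": 0,"ay": 0,"az": 0},{"fingers": 0,"tx": -40,"ty": 2,"tz": 0,"ax": 0,"ay": 0,"az": 0},{"fingers": 0,"tx": -30,"ty": 2,"tz": 0,"ax": 0,"ay": 0,"az": 0},{"fingers": 0,"tx": -15.5,"ty": 1,"tz": 0,"ax": 0,"ay": 0,"az": 0}])

```text
time_s: 17.65
position: [0.5003, 0.0137, 0.2413]
orientation: [[0.191, 0.982, -0.0], [0.982, -0.191, -0.001], [-0.001, -0.0, -1.0]]
contact_force: [-0.2, -0.2, 0.7]
gripper_width: 0.0853
grasp_force: 0.0
```

Request:
step_arm(moves=[{"fingers": 0,"tx": 0,"ty": 0,"tz": 0,"ax": 0,"ay": 0,"az": 0},{"fingers": 0,"tx": 0,"ty": 0,"tz": 0,"ax": 0,"ay": 0,"az": 0},{"fingers": 0,"tx": 0,"ty": 0,"tz": 0,"ax": 0,"ay": 0,"az": 0}])

```text
time_s: 17.9
position: [0.5021, 0.0201, 0.2411]
orientation: [[0.184, 0.983, -0.0], [0.983, -0.184, 0.001], [0.001, -0.0, -1.0]]
contact_force: [0.5, 0.0, -0.7]
gripper_width: 0.0855
grasp_force: 0.0
```

Run:
```python
from caps import *
delta((.501,.018,.098),-10.6)
c=cam('wrist');W=ctrl.get_image('wrist')
hsv=cv2.cvtColor(W,cv2.COLOR_BGR2HSV);m=((hsv[...,0]>105)&(hsv[...,0]<125)&(hsv[...,1]>150)&(hsv[...,2]>120)).astype(np.uint8)
k=max(cv2.findContours(m,0,1)[0],key=cv2.contourArea);e=cv2.minAreaRect(k);print(e,plane(c,[e[0]],.139))
```

```text
t 17.9 pos [0.5021 0.0201 0.2411] turn [-0.02 -0.03  0.02] shift_now [ -2.4  -0.6 143.1] shift_after [ -2.3  -0.6 143.1] q [-41.  19.  42. 120. -17.  47.   2.] F [ 0.47  0.05 -0.66] w 0.0855 g 0.0
((321.2500305175781, 232.75003051757812), (50.91168975830078, 51.61879348754883), 45.0) [[0.50072774 0.01763944 0.139     ]]
```

Request:
step_arm(moves=[{"fingers": 0,"tx": -2.2,"ty": -1,"tz": 25,"ax": 0,"ay": 0,"az": 0},{"fingers": 0,"tx": 0,"ty": 0,"tz": 30,"ax": 0,"ay": 0,"az": 0},{"fingers": 0,"tx": 0,"ty": 0,"tz": 30,"ax": 0,"ay": 0,"az": 0},{"fingers": 0,"tx": 0,"ty": 0,"tz": 30,"ax": 0,"ay": 0,"az": 0},{"fingers": 0,"tx": 0,"ty": 0,"tz": 18,"ax": 0,"ay": 0,"az": 0},{"fingers": 0,"tx": 0,"ty": 0,"tz": 10,"ax": 0,"ay": 0,"az": 0},{"fingers": 0,"tx": 0,"ty": 0,"tz": 0,"ax": 0,"ay": 0,"az": 0},{"fingers": 0,"tx": 0,"ty": 0,"tz": 0,"ax": 0,"ay": 0,"az": 0}])

```text
time_s: 18.62
position: [0.5009, 0.0175, 0.0983]
orientation: [[0.184, 0.983, -0.0], [0.983, -0.184, 0.0], [-0.0, -0.0, -1.0]]
contact_force: [-0.1, -0.5, 0.9]
gripper_width: 0.0857
grasp_force: 0.0
```

Request:
step_arm(force=60, moves=[{"fingers": 1,"tx": 0,"ty": 0,"tz": 0,"ax": 0,"ay": 0,"az": 0},{"fingers": 1,"tx": 0,"ty": 0,"tz": 0,"ax": 0,"ay": 0,"az": 0},{"fingers": 1,"tx": 0,"ty": 0,"tz": 0,"ax": 0,"ay": 0,"az": 0},{"fingers": 1,"tx": 0,"ty": 0,"tz": 0,"ax": 0,"ay": 0,"az": 0},{"fingers": 1,"tx": 0,"ty": 0,"tz": 0,"ax": 0,"ay": 0,"az": 0},{"fingers": 1,"tx": 0,"ty": 0,"tz": 0,"ax": 0,"ay": 0,"az": 0},{"fingers": 1,"tx": 0,"ty": 0,"tz": 0,"ax": 0,"ay": 0,"az": 0}])

```text
time_s: 19.2
position: [0.5014, 0.017, 0.0998]
orientation: [[0.185, 0.983, 0.002], [0.983, -0.185, 0.001], [0.002, 0.002, -1.0]]
contact_force: [-1.9, 0.1, 8.1]
gripper_width: 0.0442
grasp_force: 59.7
```

Request:
step_arm(moves=[{"fingers": 1,"tx": 0,"ty": 0,"tz": -1,"ax": 0,"ay": 0,"az": 0},{"fingers": 1,"tx": 0,"ty": 0,"tz": -1,"ax": 0,"ay": 0,"az": 0},{"fingers": 1,"tx": 0,"ty": 0,"tz": -1,"ax": 0,"ay": 0,"az": 0},{"fingers": 1,"tx": 0,"ty": 0,"tz": 0,"ax": 0,"ay": 0,"az": 0},{"fingers": 1,"tx": 0,"ty": 0,"tz": 0,"ax": 0,"ay": 0,"az": 0}])

```text
time_s: 19.62
position: [0.5005, 0.0168, 0.1014]
orientation: [[0.185, 0.983, 0.0], [0.983, -0.185, -0.0], [-0.0, 0.0, -1.0]]
contact_force: [1.4, -0.0, 0.1]
gripper_width: 0.043
grasp_force: 60.9
```

Request:
step_arm(moves=[{"fingers": 1,"tx": 0,"ty": 0,"tz": -1,"ax": 0,"ay": 0,"az": 0},{"fingers": 1,"tx": 0,"ty": 0,"tz": -1,"ax": 0,"ay": 0,"az": 0},{"fingers": 1,"tx": 0,"ty": 0,"tz": 0,"ax": 0,"ay": 0,"az": 0},{"fingers": 1,"tx": 0,"ty": 0,"tz": 0,"ax": 0,"ay": 0,"az": 0}])

```text
time_s: 19.95
position: [0.5005, 0.0167, 0.1034]
orientation: [[0.185, 0.983, 0.0], [0.983, -0.185, -0.0], [-0.0, 0.0, -1.0]]
contact_force: [-0.6, 0.4, -0.9]
gripper_width: 0.0436
grasp_force: 60.9
```

Request:
step_arm(moves=[{"fingers": 1,"tx": 0,"ty": 0,"tz": -1,"ax": 0,"ay": 0,"az": 0},{"fingers": 1,"tx": 0,"ty": 0,"tz": -1,"ax": 0,"ay": 0,"az": 0},{"fingers": 1,"tx": 0,"ty": 0,"tz": 0,"ax": 0,"ay": 0,"az": 0},{"fingers": 1,"tx": 0,"ty": 0,"tz": 0,"ax": 0,"ay": 0,"az": 0}])

```text
time_s: 20.28
position: [0.5006, 0.0167, 0.1054]
orientation: [[0.185, 0.983, 0.0], [0.983, -0.185, 0.0], [0.0, 0.0, -1.0]]
contact_force: [0.1, 0.4, -0.9]
gripper_width: 0.0435
grasp_force: 60.9
```

Request:
step_arm(moves=[{"fingers": 1,"tx": 0,"ty": 0,"tz": -1,"ax": 0,"ay": 0,"az": 0},{"fingers": 1,"tx": 0,"ty": 0,"tz": -1,"ax": 0,"ay": 0,"az": 0},{"fingers": 1,"tx": 0,"ty": 0,"tz": 0,"ax": 0,"ay": 0,"az": 0},{"fingers": 1,"tx": 0,"ty": 0,"tz": 0,"ax": 0,"ay": 0,"az": 0}])

```text
time_s: 20.62
position: [0.5005, 0.0168, 0.1074]
orientation: [[0.185, 0.983, 0.0], [0.983, -0.185, 0.0], [0.0, 0.0, -1.0]]
contact_force: [0.2, -0.5, -0.9]
gripper_width: 0.0436
grasp_force: 60.9
```

Blue is loose too. Lift it and check the tray.

Request:
step_arm(moves=[{"fingers": 1,"tx": 0,"ty": 0,"tz": -10,"ax": 0,"ay": 0,"az": 0},{"fingers": 1,"tx": 0,"ty": 0,"tz": -20,"ax": 0,"ay": 0,"az": 0},{"fingers": 1,"tx": 0,"ty": 0,"tz": -30,"ax": 0,"ay": 0,"az": 0},{"fingers": 1,"tx": 0,"ty": 0,"tz": -30,"ax": 0,"ay": 0,"az": 0},{"fingers": 1,"tx": 0,"ty": 0,"tz": -30,"ax": 0,"ay": 0,"az": 0},{"fingers": 1,"tx": 0,"ty": 0,"tz": -15,"ax": 0,"ay": 0,"az": 0},{"fingers": 1,"tx": 0,"ty": 0,"tz": 0,"ax": 0,"ay": 0,"az": 0}])

```text
time_s: 21.2
position: [0.5032, 0.0164, 0.2463]
orientation: [[0.185, 0.983, 0.008], [0.983, -0.185, 0.002], [0.003, 0.007, -1.0]]
contact_force: [0.2, 0.0, -0.1]
gripper_width: 0.0434
grasp_force: 61.1
```

Run:
```python
from tray import *
from caps import blob
T=tray();ct=cam('top')
(u,v),r=cv2.minEnclosingCircle(blob(T,'green',(60,225,260,400)));print('green in tray',plane(ct,[[u,v]],.06))
cv2.imwrite('pics/t5.png',T)
delta((.4545,.381,.24),-10.6)
```

```text
tray floor rect ((150.62168884277344, 299.6536865234375), (64.03367614746094, 95.63469696044922), 6.632514476776123) [[0.4994 0.3864 0.005 ]] [[0.394, 0.476, 0.005], [0.62, 0.456, 0.005], [0.604, 0.3, 0.005], [0.382, 0.32, 0.005]]
green in tray [[0.54113195 0.36704507 0.06      ]]
t 21.25 pos [0.5017 0.0168 0.2444] turn [ 0.23 -0.12 -0.05] shift_now [ 349.2 -113.8    4.7] shift_after [ 349.3 -113.4    4.4] q [-41.  19.  43. 120. -18.  48.   2.] F [ 0.51  0.8  -1.14] w 0.0436 g 61.07
```

Request:
step_arm(moves=[{"fingers": 1,"tx": 20,"ty": -6.5,"tz": 0,"ax": 0,"ay": 0,"az": 0},{"fingers": 1,"tx": 35,"ty": -11.5,"tz": 0,"ax": 0,"ay": 0,"az": 0},{"fingers": 1,"tx": 38,"ty": -12.5,"tz": 0,"ax": 0,"ay": 0,"az": 0},{"fingers": 1,"tx": 38,"ty": -12.5,"tz": 0,"ax": 0,"ay": 0,"az": 0},{"fingers": 1,"tx": 38,"ty": -12.5,"tz": 0,"ax": 0,"ay": 0,"az": 0},{"fingers": 1,"tx": 38,"ty": -12.5,"tz": 0,"ax": 0,"ay": 0,"az": 0},{"fingers": 1,"tx": 38,"ty": -12.5,"tz": 0,"ax": 0,"ay": 0,"az": 0},{"fingers": 1,"tx": 38,"ty": -12.5,"tz": 0,"ax": 0,"ay": 0,"az": 0},{"fingers": 1,"tx": 36,"ty": -11.5,"tz": 0,"ax": 0,"ay": 0,"az": 0},{"fingers": 1,"tx": 30,"ty": -9.5,"tz": 0,"ax": 0,"ay": 0,"az": 0}])

```text
time_s: 22.08
position: [0.4508, 0.3837, 0.2406]
orientation: [[0.182, 0.983, -0.003], [0.983, -0.182, -0.001], [-0.002, -0.002, -1.0]]
contact_force: [0.5, 0.3, 0.2]
gripper_width: 0.0438
grasp_force: 61.1
```

Request:
step_arm(moves=[{"fingers": 1,"tx": 0,"ty": 0,"tz": 20,"ax": 0,"ay": 0,"az": 0},{"fingers": 1,"tx": 0,"ty": 0,"tz": 30,"ax": 0,"ay": 0,"az": 0},{"fingers": 1,"tx": 0,"ty": 0,"tz": 30,"ax": 0,"ay": 0,"az": 0},{"fingers": 1,"tx": 0,"ty": 0,"tz": 30,"ax": 0,"ay": 0,"az": 0},{"fingers": 1,"tx": 0,"ty": 0,"tz": 30,"ax": 0,"ay": 0,"az": 0},{"fingers": 1,"tx": 0,"ty": 0,"tz": 30,"ax": 0,"ay": 0,"az": 0},{"fingers": 1,"tx": 0,"ty": 0,"tz": 20,"ax": 0,"ay": 0,"az": 0},{"fingers": 1,"tx": 0,"ty": 0,"tz": 15,"ax": 0,"ay": 0,"az": 0},{"fingers": 1,"tx": 0,"ty": 0,"tz": 0,"ax": 0,"ay": 0,"az": 0},{"fingers": 1,"tx": 0,"ty": 0,"tz": 0,"ax": 0,"ay": 0,"az": 0}])

```text
time_s: 22.92
position: [0.4519, 0.3795, 0.0358]
orientation: [[0.186, 0.983, -0.003], [0.983, -0.186, -0.003], [-0.003, -0.002, -1.0]]
contact_force: [0.7, -0.3, 0.3]
gripper_width: 0.0434
grasp_force: 61.1
```

Request:
step_arm(moves=[{"fingers": 1,"tx": 0,"ty": 0,"tz": 6,"ax": 0,"ay": 0,"az": 0},{"fingers": 1,"tx": 0,"ty": 0,"tz": 4,"ax": 0,"ay": 0,"az": 0},{"fingers": 1,"tx": 0,"ty": 0,"tz": 2,"ax": 0,"ay": 0,"az": 0},{"fingers": 1,"tx": 0,"ty": 0,"tz": 0,"ax": 0,"ay": 0,"az": 0},{"fingers": 1,"tx": 0,"ty": 0,"tz": 0,"ax": 0,"ay": 0,"az": 0}])

```text
time_s: 23.33
position: [0.4532, 0.381, 0.0257]
orientation: [[0.185, 0.983, 0.0], [0.983, -0.185, 0.001], [0.001, 0.0, -1.0]]
contact_force: [0.1, -0.4, -0.3]
gripper_width: 0.0437
grasp_force: 61.1
```

Request:
step_arm(moves=[{"fingers": 1,"tx": 0,"ty": 0,"tz": 1,"ax": 0,"ay": 0,"az": 0},{"fingers": 1,"tx": 0,"ty": 0,"tz": 1,"ax": 0,"ay": 0,"az": 0},{"fingers": 1,"tx": 0,"ty": 0,"tz": 0,"ax": 0,"ay": 0,"az": 0},{"fingers": 1,"tx": 0,"ty": 0,"tz": 0,"ax": 0,"ay": 0,"az": 0}])

```text
time_s: 23.67
position: [0.4531, 0.3809, 0.0234]
orientation: [[0.185, 0.983, 0.0], [0.983, -0.185, 0.0], [0.0, 0.0, -1.0]]
contact_force: [1.0, 0.3, -0.8]
gripper_width: 0.0436
grasp_force: 61.1
```

Request:
step_arm(moves=[{"fingers": 1,"tx": 0,"ty": 0,"tz": 1,"ax": 0,"ay": 0,"az": 0},{"fingers": 1,"tx": 0,"ty": 0,"tz": 1,"ax": 0,"ay": 0,"az": 0},{"fingers": 1,"tx": 0,"ty": 0,"tz": 0.5,"ax": 0,"ay": 0,"az": 0},{"fingers": 1,"tx": 0,"ty": 0,"tz": 0,"ax": 0,"ay": 0,"az": 0}])

```text
time_s: 24.0
position: [0.4531, 0.3808, 0.021]
orientation: [[0.185, 0.983, -0.0], [0.983, -0.185, 0.0], [0.0, -0.0, -1.0]]
contact_force: [0.0, 0.0, 0.4]
gripper_width: 0.0437
grasp_force: 61.3
```

Request:
step_arm(moves=[{"fingers": 1,"tx": 0,"ty": 0,"tz": 1,"ax": 0,"ay": 0,"az": 0},{"fingers": 1,"tx": 0,"ty": 0,"tz": 0,"ax": 0,"ay": 0,"az": 0},{"fingers": 1,"tx": 0,"ty": 0,"tz": 0,"ax": 0,"ay": 0,"az": 0}])

```text
time_s: 24.25
position: [0.4531, 0.3808, 0.0209]
orientation: [[0.185, 0.983, -0.0], [0.983, -0.185, 0.001], [0.001, -0.001, -1.0]]
contact_force: [-1.8, -1.9, 9.2]
gripper_width: 0.0438
grasp_force: 62.1
```

Request:
step_arm(moves=[{"fingers": 0,"tx": 0,"ty": 0,"tz": 0,"ax": 0,"ay": 0,"az": 0},{"fingers": 0,"tx": 0,"ty": 0,"tz": 0,"ax": 0,"ay": 0,"az": 0},{"fingers": 0,"tx": 0,"ty": 0,"tz": 0,"ax": 0,"ay": 0,"az": 0},{"fingers": 0,"tx": 0,"ty": 0,"tz": 0,"ax": 0,"ay": 0,"az": 0},{"fingers": 0,"tx": 0,"ty": 0,"tz": -20,"ax": 0,"ay": 0,"az": 0},{"fingers": 0,"tx": 0,"ty": 0,"tz": -40,"ax": 0,"ay": 0,"az": 0},{"fingers": 0,"tx": 0,"ty": 0,"tz": -40,"ax": 0,"ay": 0,"az": 0},{"fingers": 0,"tx": 0,"ty": 0,"tz": -40,"ax": 0,"ay": 0,"az": 0},{"fingers": 0,"tx": 0,"ty": 0,"tz": -40,"ax": 0,"ay": 0,"az": 0},{"fingers": 0,"tx": 0,"ty": 0,"tz": -40,"ax": 0,"ay": 0,"az": 0}])

```text
time_s: 25.08
position: [0.4527, 0.3803, 0.2414]
orientation: [[0.185, 0.983, -0.0], [0.983, -0.185, -0.001], [-0.001, -0.0, -1.0]]
contact_force: [0.1, 1.1, -0.7]
gripper_width: 0.0859
grasp_force: 0.0
```

Run:
```python
from tray import *
from caps import blob
T=tray();ct=cam('top')
for k in('green','blue'):
    (u,v),r=cv2.minEnclosingCircle(blob(T,k,(60,225,260,400)));print(k,r,plane(ct,[[u,v]],.06))
delta((.483,-.079,.24),-10.6)
```

```text
Traceback (most recent call last):
  File "tray.py", line 7, in tray
    k=max(cv2.findContours(m,0,1)[0],key=cv2.contourArea);r=cv2.minAreaRect(k)
ValueError: max() iterable argument is empty
```

Request:
step_arm(moves=[{"fingers": 0,"tx": -36,"ty": 9.5,"tz": 0,"ax": 0,"ay": 0,"az": 0},{"fingers": 0,"tx": -38,"ty": 9.8,"tz": 0,"ax": 0,"ay": 0,"az": 0},{"fingers": 0,"tx": -38,"ty": 9.8,"tz": 0,"ax": 0,"ay": 0,"az": 0},{"fingers": 0,"tx": -38,"ty": 9.8,"tz": 0,"ax": 0,"ay": 0,"az": 0},{"fingers": 0,"tx": -38,"ty": 9.8,"tz": 0,"ax": 0,"ay": 0,"az": 0},{"fingers": 0,"tx": -38,"ty": 9.8,"tz": 0,"ax": 0,"ay": 0,"az": 0},{"fingers": 0,"tx": -38,"ty": 9.8,"tz": 0,"ax": 0,"ay": 0,"az": 0},{"fingers": 0,"tx": -38,"ty": 9.8,"tz": 0,"ax": 0,"ay": 0,"az": 0},{"fingers": 0,"tx": -38,"ty": 9.8,"tz": 0,"ax": 0,"ay": 0,"az": 0},{"fingers": 0,"tx": -38,"ty": 9.8,"tz": 0,"ax": 0,"ay": 0,"az": 0}])

```text
time_s: 25.97
position: [0.4787, -0.0105, 0.2397]
orientation: [[0.185, 0.983, 0.0], [0.983, -0.185, 0.0], [0.0, 0.0, -1.0]]
contact_force: [0.8, 0.1, -0.8]
gripper_width: 0.0852
grasp_force: 0.0
```

Request:
step_arm(moves=[{"fingers": 0,"tx": -38,"ty": 9.8,"tz": 0,"ax": 0,"ay": 0,"az": 0},{"fingers": 0,"tx": -30,"ty": 7.5,"tz": 0,"ax": 0,"ay": 0,"az": 0},{"fingers": 0,"tx": 0,"ty": 0,"tz": 0,"ax": 0,"ay": 0,"az": 0},{"fingers": 0,"tx": 0,"ty": 0,"tz": 0,"ax": 0,"ay": 0,"az": 0},{"fingers": 0,"tx": 0,"ty": 0,"tz": 0,"ax": 0,"ay": 0,"az": 0}])

```text
time_s: 26.38
position: [0.4833, -0.0781, 0.2395]
orientation: [[0.185, 0.983, -0.001], [0.983, -0.185, 0.001], [0.0, -0.001, -1.0]]
contact_force: [-0.4, 0.4, 0.0]
gripper_width: 0.0851
grasp_force: 0.0
```

Run:
```python
from tray import *
from caps import blob
delta((.483,-.079,.098),-10.6)
c=cam('wrist');W=ctrl.get_image('wrist');cv2.imwrite('pics/w6.png',W)
hsv=cv2.cvtColor(W,cv2.COLOR_BGR2HSV);m=(((hsv[...,0]<5)|(hsv[...,0]>174))&(hsv[...,1]>150)&(hsv[...,2]>170)).astype(np.uint8);m[:,450:]=0
k=max(cv2.findContours(m,0,1)[0],key=cv2.contourArea);e=cv2.minAreaRect(k);print(e,plane(c,[e[0]],.139))
T=tray();ct=cam('top');cv2.imwrite('pics/t6.png',T)
for k in('green','blue'):
    (u,v),r=cv2.minEnclosingCircle(blob(T,k,(60,225,260,400)));print(k,r,plane(ct,[[u,v]],.06))
```

```text
t 26.38 pos [ 0.4833 -0.0781  0.2395] turn [-0.05 -0.03 -0.06] shift_now [ -1.    0.  141.5] shift_after [-9.000e-01 -1.000e-01  1.415e+02] q [-31.  19.  45. 121. -18.  47.  14.] F [-0.35  0.36  0.02] w 0.0851 g 0.0
((322.5, 234.0), (48.0, 51.0), 90.0) [[ 0.48279991 -0.08137729  0.139     ]]
tray floor rect ((150.7686004638672, 299.99310302734375), (64.52356719970703, 95.9863510131836), 6.115503787994385) [[0.4986 0.386  0.005 ]] [[0.392, 0.475, 0.005], [0.619, 0.458, 0.005], [0.604, 0.299, 0.005], [0.381, 0.318, 0.005]]
green 12.020915031433105 [[0.54113195 0.36704507 0.06      ]]
blue 12.670801162719727 [[0.45358505 0.37368546 0.06      ]]
```

Both caps sit in the tray. On to red.

Request:
step_arm(moves=[{"fingers": 0,"tx": -2,"ty": 0,"tz": 25,"ax": 0,"ay": 0,"az": 0},{"fingers": 0,"tx": 0,"ty": 0,"tz": 30,"ax": 0,"ay": 0,"az": 0},{"fingers": 0,"tx": 0,"ty": 0,"tz": 30,"ax": 0,"ay": 0,"az": 0},{"fingers": 0,"tx": 0,"ty": 0,"tz": 30,"ax": 0,"ay": 0,"az": 0},{"fingers": 0,"tx": 0,"ty": 0,"tz": 17,"ax": 0,"ay": 0,"az": 0},{"fingers": 0,"tx": 0,"ty": 0,"tz": 9,"ax": 0,"ay": 0,"az": 0},{"fingers": 0,"tx": 0,"ty": 0,"tz": 0,"ax": 0,"ay": 0,"az": 0},{"fingers": 0,"tx": 0,"ty": 0,"tz": 0,"ax": 0,"ay": 0,"az": 0}])

```text
time_s: 27.15
position: [0.4836, -0.08, 0.099]
orientation: [[0.183, 0.983, 0.0], [0.983, -0.183, 0.0], [0.0, 0.0, -1.0]]
contact_force: [-0.4, -0.3, 0.1]
gripper_width: 0.0853
grasp_force: 0.0
```

Request:
step_arm(force=60, moves=[{"fingers": 1,"tx": 0,"ty": 0,"tz": 0,"ax": 0,"ay": 0,"az": 0},{"fingers": 1,"tx": 0,"ty": 0,"tz": 0,"ax": 0,"ay": 0,"az": 0},{"fingers": 1,"tx": 0,"ty": 0,"tz": 0,"ax": 0,"ay": 0,"az": 0},{"fingers": 1,"tx": 0,"ty": 0,"tz": 0,"ax": 0,"ay": 0,"az": 0},{"fingers": 1,"tx": 0,"ty": 0,"tz": 0,"ax": 0,"ay": 0,"az": 0},{"fingers": 1,"tx": 0,"ty": 0,"tz": 0,"ax": 0,"ay": 0,"az": 0},{"fingers": 1,"tx": 0,"ty": 0,"tz": 0,"ax": 0,"ay": 0,"az": 0}])

```text
time_s: 27.73
position: [0.484, -0.0806, 0.1003]
orientation: [[0.185, 0.983, 0.002], [0.983, -0.185, 0.001], [0.001, 0.002, -1.0]]
contact_force: [-2.0, 1.4, 8.7]
gripper_width: 0.0438
grasp_force: 59.6
```

Request:
step_arm(moves=[{"fingers": 1,"tx": 0,"ty": 0,"tz": -1,"ax": 0,"ay": 0,"az": 0},{"fingers": 1,"tx": 0,"ty": 0,"tz": -1,"ax": 0,"ay": 0,"az": 0},{"fingers": 1,"tx": 0,"ty": 0,"tz": -1,"ax": 0,"ay": 0,"az": 0},{"fingers": 1,"tx": 0,"ty": 0,"tz": 0,"ax": 0,"ay": 0,"az": 0},{"fingers": 1,"tx": 0,"ty": 0,"tz": 0,"ax": 0,"ay": 0,"az": 0}])

```text
time_s: 28.15
position: [0.4831, -0.0807, 0.1019]
orientation: [[0.185, 0.983, -0.0], [0.983, -0.185, -0.0], [-0.0, 0.0, -1.0]]
contact_force: [-0.1, -0.2, -1.3]
gripper_width: 0.0432
grasp_force: 60.9
```

Request:
step_arm(moves=[{"fingers": 1,"tx": 0,"ty": 0,"tz": -1,"ax": 0,"ay": 0,"az": 0},{"fingers": 1,"tx": 0,"ty": 0,"tz": -1,"ax": 0,"ay": 0,"az": 0},{"fingers": 1,"tx": 0,"ty": 0,"tz": 0,"ax": 0,"ay": 0,"az": 0},{"fingers": 1,"tx": 0,"ty": 0,"tz": 0,"ax": 0,"ay": 0,"az": 0}])

```text
time_s: 28.48
position: [0.4832, -0.0807, 0.1039]
orientation: [[0.185, 0.983, 0.0], [0.983, -0.185, -0.0], [-0.0, 0.0, -1.0]]
contact_force: [-0.0, -0.4, -0.7]
gripper_width: 0.0436
grasp_force: 60.9
```

Request:
step_arm(moves=[{"fingers": 1,"tx": 0,"ty": 0,"tz": -1,"ax": 0,"ay": 0,"az": 0},{"fingers": 1,"tx": 0,"ty": 0,"tz": -1,"ax": 0,"ay": 0,"az": 0},{"fingers": 1,"tx": 0,"ty": 0,"tz": 0,"ax": 0,"ay": 0,"az": 0},{"fingers": 1,"tx": 0,"ty": 0,"tz": 0,"ax": 0,"ay": 0,"az": 0}])

```text
time_s: 28.82
position: [0.4833, -0.0808, 0.1059]
orientation: [[0.185, 0.983, 0.0], [0.983, -0.185, -0.0], [-0.0, 0.0, -1.0]]
contact_force: [-0.1, -0.3, -0.7]
gripper_width: 0.0434
grasp_force: 60.9
```

Request:
step_arm(moves=[{"fingers": 1,"tx": 0,"ty": 0,"tz": -1,"ax": 0,"ay": 0,"az": 0},{"fingers": 1,"tx": 0,"ty": 0,"tz": -1,"ax": 0,"ay": 0,"az": 0},{"fingers": 1,"tx": 0,"ty": 0,"tz": 0,"ax": 0,"ay": 0,"az": 0},{"fingers": 1,"tx": 0,"ty": 0,"tz": 0,"ax": 0,"ay": 0,"az": 0}])

```text
time_s: 29.15
position: [0.4832, -0.0808, 0.1079]
orientation: [[0.185, 0.983, 0.0], [0.983, -0.185, -0.0], [-0.0, 0.0, -1.0]]
contact_force: [-0.5, 0.5, -0.5]
gripper_width: 0.0435
grasp_force: 60.9
```

Red is loose as well. Lift and check the tray again.

Request:
step_arm(moves=[{"fingers": 1,"tx": 0,"ty": 0,"tz": -10,"ax": 0,"ay": 0,"az": 0},{"fingers": 1,"tx": 0,"ty": 0,"tz": -20,"ax": 0,"ay": 0,"az": 0},{"fingers": 1,"tx": 0,"ty": 0,"tz": -30,"ax": 0,"ay": 0,"az": 0},{"fingers": 1,"tx": 0,"ty": 0,"tz": -30,"ax": 0,"ay": 0,"az": 0},{"fingers": 1,"tx": 0,"ty": 0,"tz": -30,"ax": 0,"ay": 0,"az": 0},{"fingers": 1,"tx": 0,"ty": 0,"tz": -15,"ax": 0,"ay": 0,"az": 0},{"fingers": 1,"tx": 0,"ty": 0,"tz": 0,"ax": 0,"ay": 0,"az": 0}])

```text
time_s: 29.73
position: [0.4857, -0.0816, 0.2467]
orientation: [[0.185, 0.983, 0.008], [0.983, -0.185, 0.0], [0.002, 0.008, -1.0]]
contact_force: [1.1, 0.0, -1.0]
gripper_width: 0.0433
grasp_force: 61.1
```

Run:
```python
from tray import *
from caps import blob
T=tray();ct=cam('top')
for k in('green','blue'):
    (u,v),r=cv2.minEnclosingCircle(blob(T,k,(60,225,260,400)));print(k,r,plane(ct,[[u,v]],.06))
delta((.5,.33,.24),-10.6)
```

```text
tray floor rect ((150.7686004638672, 299.99310302734375), (64.52356719970703, 95.9863510131836), 6.115503787994385) [[0.4986 0.386  0.005 ]] [[0.392, 0.475, 0.005], [0.619, 0.458, 0.005], [0.604, 0.299, 0.005], [0.381, 0.318, 0.005]]
green 12.020915031433105 [[0.54113195 0.36704507 0.06      ]]
blue 12.670801162719727 [[0.45358505 0.37368546 0.06      ]]
t 29.78 pos [ 0.4844 -0.0809  0.2449] turn [ 0.25 -0.08 -0.05] shift_now [406.7 -60.6   5.2] shift_after [406.8 -60.2   4.9] q [-32.  18.  46. 121. -18.  47.  14.] F [-0.28 -0.1  -0.64] w 0.0438 g 61.07
```

Request:
step_arm(moves=[{"fingers": 1,"tx": 20,"ty": -3,"tz": 0,"ax": 0,"ay": 0,"az": 0},{"fingers": 1,"tx": 35,"ty": -5,"tz": 0,"ax": 0,"ay": 0,"az": 0},{"fingers": 1,"tx": 40,"ty": -6,"tz": 0,"ax": 0,"ay": 0,"az": 0},{"fingers": 1,"tx": 40,"ty": -6,"tz": 0,"ax": 0,"ay": 0,"az": 0},{"fingers": 1,"tx": 40,"ty": -6,"tz": 0,"ax": 0,"ay": 0,"az": 0},{"fingers": 1,"tx": 40,"ty": -6,"tz": 0,"ax": 0,"ay": 0,"az": 0},{"fingers": 1,"tx": 40,"ty": -6,"tz": 0,"ax": 0,"ay": 0,"az": 0},{"fingers": 1,"tx": 40,"ty": -6,"tz": 0,"ax": 0,"ay": 0,"az": 0},{"fingers": 1,"tx": 40,"ty": -6,"tz": 0,"ax": 0,"ay": 0,"az": 0},{"fingers": 1,"tx": 40,"ty": -6,"tz": 0,"ax": 0,"ay": 0,"az": 0}])

```text
time_s: 30.62
position: [0.496, 0.2997, 0.2413]
orientation: [[0.185, 0.983, -0.003], [0.983, -0.185, -0.002], [-0.002, -0.002, -1.0]]
contact_force: [-0.0, 0.1, -0.0]
gripper_width: 0.0433
grasp_force: 61.1
```

Request:
step_arm(moves=[{"fingers": 1,"tx": 31.5,"ty": -4,"tz": 0,"ax": 0,"ay": 0,"az": 0},{"fingers": 1,"tx": 0,"ty": 0,"tz": 20,"ax": 0,"ay": 0,"az": 0},{"fingers": 1,"tx": 0,"ty": 0,"tz": 30,"ax": 0,"ay": 0,"az": 0},{"fingers": 1,"tx": 0,"ty": 0,"tz": 30,"ax": 0,"ay": 0,"az": 0},{"fingers": 1,"tx": 0,"ty": 0,"tz": 30,"ax": 0,"ay": 0,"az": 0},{"fingers": 1,"tx": 0,"ty": 0,"tz": 30,"ax": 0,"ay": 0,"az": 0},{"fingers": 1,"tx": 0,"ty": 0,"tz": 20,"ax": 0,"ay": 0,"az": 0},{"fingers": 1,"tx": 0,"ty": 0,"tz": 0,"ax": 0,"ay": 0,"az": 0},{"fingers": 1,"tx": 0,"ty": 0,"tz": 0,"ax": 0,"ay": 0,"az": 0}])

```text
time_s: 31.37
position: [0.498, 0.3286, 0.0811]
orientation: [[0.186, 0.983, -0.004], [0.983, -0.186, -0.003], [-0.004, -0.003, -1.0]]
contact_force: [0.4, 0.8, 0.2]
gripper_width: 0.0434
grasp_force: 61.2
```

Request:
step_arm(moves=[{"fingers": 1,"tx": 0,"ty": 0,"tz": 20,"ax": 0,"ay": 0,"az": 0},{"fingers": 1,"tx": 0,"ty": 0,"tz": 20,"ax": 0,"ay": 0,"az": 0},{"fingers": 1,"tx": 0,"ty": 0,"tz": 10,"ax": 0,"ay": 0,"az": 0},{"fingers": 1,"tx": 0,"ty": 0,"tz": 5,"ax": 0,"ay": 0,"az": 0},{"fingers": 1,"tx": 0,"ty": 0,"tz": 2,"ax": 0,"ay": 0,"az": 0},{"fingers": 1,"tx": 0,"ty": 0,"tz": 0,"ax": 0,"ay": 0,"az": 0},{"fingers": 1,"tx": 0,"ty": 0,"tz": 0,"ax": 0,"ay": 0,"az": 0}])

```text
time_s: 31.95
position: [0.5002, 0.3302, 0.0269]
orientation: [[0.185, 0.983, 0.002], [0.983, -0.185, 0.001], [0.001, 0.001, -1.0]]
contact_force: [-0.5, -0.4, 0.8]
gripper_width: 0.0435
grasp_force: 61.2
```

Request:
step_arm(moves=[{"fingers": 1,"tx": 0,"ty": 0,"tz": 1,"ax": 0,"ay": 0,"az": 0},{"fingers": 1,"tx": 0,"ty": 0,"tz": 1,"ax": 0,"ay": 0,"az": 0},{"fingers": 1,"tx": 0,"ty": 0,"tz": 0,"ax": 0,"ay": 0,"az": 0},{"fingers": 1,"tx": 0,"ty": 0,"tz": 0,"ax": 0,"ay": 0,"az": 0}])

```text
time_s: 32.28
position: [0.4995, 0.33, 0.0241]
orientation: [[0.185, 0.983, 0.0], [0.983, -0.185, 0.0], [0.0, 0.0, -1.0]]
contact_force: [-1.2, -0.2, -1.2]
gripper_width: 0.0437
grasp_force: 61.2
```

Request:
step_arm(moves=[{"fingers": 1,"tx": 0,"ty": 0,"tz": 1,"ax": 0,"ay": 0,"az": 0},{"fingers": 1,"tx": 0,"ty": 0,"tz": 1,"ax": 0,"ay": 0,"az": 0},{"fingers": 1,"tx": 0,"ty": 0,"tz": 1,"ax": 0,"ay": 0,"az": 0},{"fingers": 1,"tx": 0,"ty": 0,"tz": 0,"ax": 0,"ay": 0,"az": 0},{"fingers": 1,"tx": 0,"ty": 0,"tz": 0,"ax": 0,"ay": 0,"az": 0}])

```text
time_s: 32.7
position: [0.4995, 0.3299, 0.0214]
orientation: [[0.185, 0.983, -0.0], [0.983, -0.185, 0.001], [0.0, -0.0, -1.0]]
contact_force: [-1.1, -0.5, 4.5]
gripper_width: 0.0437
grasp_force: 61.7
```

Request:
step_arm(moves=[{"fingers": 0,"tx": 0,"ty": 0,"tz": 0,"ax": 0,"ay": 0,"az": 0},{"fingers": 0,"tx": 0,"ty": 0,"tz": 0,"ax": 0,"ay": 0,"az": 0},{"fingers": 0,"tx": 0,"ty": 0,"tz": 0,"ax": 0,"ay": 0,"az": 0},{"fingers": 0,"tx": 0,"ty": 0,"tz": 0,"ax": 0,"ay": 0,"az": 0},{"fingers": 0,"tx": 0,"ty": 0,"tz": -20,"ax": 0,"ay": 0,"az": 0},{"fingers": 0,"tx": 0,"ty": 0,"tz": -40,"ax": 0,"ay": 0,"az": 0},{"fingers": 0,"tx": 0,"ty": 0,"tz": -41,"ax": 0,"ay": 0,"az": 0},{"fingers": 0,"tx": 0,"ty": 0,"tz": -41,"ax": 0,"ay": 0,"az": 0},{"fingers": 0,"tx": 0,"ty": 0,"tz": -41,"ax": 0,"ay": 0,"az": 0},{"fingers": 0,"tx": 0,"ty": 0,"tz": -40,"ax": 0,"ay": 0,"az": 0}])

```text
time_s: 33.53
position: [0.4991, 0.3295, 0.2457]
orientation: [[0.185, 0.983, -0.0], [0.983, -0.185, -0.0], [-0.0, -0.0, -1.0]]
contact_force: [0.9, 0.4, -0.4]
gripper_width: 0.0855
grasp_force: 0.0
```

Request:
step_arm(moves=[{"fingers": 0,"tx": -36,"ty": 7.5,"tz": 0,"ax": 0,"ay": 0,"az": 0},{"fingers": 0,"tx": -40,"ty": 8.5,"tz": 0,"ax": 0,"ay": 0,"az": 0},{"fingers": 0,"tx": -40,"ty": 8.5,"tz": 0,"ax": 0,"ay": 0,"az": 0},{"fingers": 0,"tx": -40,"ty": 8.5,"tz": 0,"ax": 0,"ay": 0,"az": 0},{"fingers": 0,"tx": -40,"ty": 8.5,"tz": 0,"ax": 0,"ay": 0,"az": 0},{"fingers": 0,"tx": -40,"ty": 8.5,"tz": 0,"ax": 0,"ay": 0,"az": 0},{"fingers": 0,"tx": -40,"ty": 8.5,"tz": 0,"ax": 0,"ay": 0,"az": 0},{"fingers": 0,"tx": -40,"ty": 8.5,"tz": 0,"ax": 0,"ay": 0,"az": 0},{"fingers": 0,"tx": -40,"ty": 8.5,"tz": 0,"ax": 0,"ay": 0,"az": 0},{"fingers": 0,"tx": -40,"ty": 8.5,"tz": 0,"ax": 0,"ay": 0,"az": 0}])

```text
time_s: 34.37
position: [0.5081, -0.0766, 0.2439]
orientation: [[0.185, 0.983, 0.0], [0.983, -0.185, 0.0], [0.0, 0.0, -1.0]]
contact_force: [1.2, 0.8, -0.8]
gripper_width: 0.0853
grasp_force: 0.0
```

Request:
step_arm(moves=[{"fingers": 0,"tx": -40,"ty": 8.5,"tz": 0,"ax": 0,"ay": 0,"az": 0},{"fingers": 0,"tx": -40,"ty": 8.5,"tz": 0,"ax": 0,"ay": 0,"az": 0},{"fingers": 0,"tx": -40,"ty": 8.5,"tz": 0,"ax": 0,"ay": 0,"az": 0},{"fingers": 0,"tx": -40,"ty": 8.5,"tz": 0,"ax": 0,"ay": 0,"az": 0},{"fingers": 0,"tx": -40,"ty": 8.5,"tz": 0,"ax": 0,"ay": 0,"az": 0},{"fingers": 0,"tx": -40,"ty": 8.5,"tz": 0,"ax": 0,"ay": 0,"az": 0},{"fingers": 0,"tx": -35,"ty": 7.5,"tz": 0,"ax": 0,"ay": 0,"az": 0},{"fingers": 0,"tx": -26,"ty": 5.5,"tz": 0,"ax": 0,"ay": 0,"az": 0},{"fingers": 0,"tx": 0,"ty": 0,"tz": 0,"ax": 0,"ay": 0,"az": 0},{"fingers": 0,"tx": 0,"ty": 0,"tz": 0,"ax": 0,"ay": 0,"az": 0}])

```text
time_s: 35.2
position: [0.5147, -0.3845, 0.2436]
orientation: [[0.189, 0.982, -0.001], [0.982, -0.189, -0.001], [-0.001, -0.001, -1.0]]
contact_force: [0.7, 0.8, -0.1]
gripper_width: 0.0852
grasp_force: 0.0
```

Run:
```python
from tray import *
delta((.5174,-.3831,.0173),-10.6)
c=cam('wrist');W=ctrl.get_image('wrist')
m=(W.max(2)<60).astype(np.uint8);m[330:]=0
for k in sorted(cv2.findContours(m,0,1)[0],key=cv2.contourArea)[-2:]:
    r=cv2.minAreaRect(k); q=plane(c,cv2.boxPoints(r),.046);print(r,q.round(4).tolist(),q.mean(0))
a=ctrl.get_image('top');cv2.imwrite('pics/mix2.png',cv2.resize(np.hstack([a,W]),(800,300)))
```

```text
t 35.2 pos [ 0.5147 -0.3845  0.2436] turn [-0.04  0.04 -0.28] shift_now [  2.1   2.5 226.3] shift_after [  1.9   2.4 226.3] q [  5.  31.  42. 103. -24.  56.  45.] F [ 0.73  0.83 -0.05] w 0.0852 g 0.0
((544.0, 13.5), (27.0, 74.0), 90.0) [[0.7211, -0.2249, 0.046], [0.7916, -0.2363, 0.046], [0.7921, -0.2595, 0.046], [0.7202, -0.2477, 0.046]] [ 0.75626246 -0.2421002   0.046     ]
((324.0, 200.0), (108.0, 22.0), 90.0) [[0.5169, -0.3221, 0.046], [0.5394, -0.3264, 0.046], [0.5183, -0.4448, 0.046], [0.4934, -0.44, 0.046]] [ 0.51701544 -0.38332757  0.046     ]
```

View pics/mix2.png

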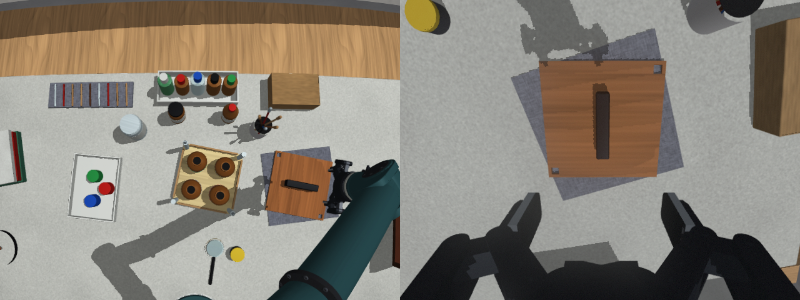

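All three caps stand in the tray, and the cover lies where I left it (bar centre 0.517, -0.383). Regrasping it.

Request:
step_arm(moves=[{"fingers": 0,"tx": 2,"ty": 2.4,"tz": 25,"ax": 0,"ay": 0,"az": -0.3},{"fingers": 0,"tx": 0,"ty": 0,"tz": 35,"ax": 0,"ay": 0,"az": 0},{"fingers": 0,"tx": 0,"ty": 0,"tz": 40,"ax": 0,"ay": 0,"az": 0},{"fingers": 0,"tx": 0,"ty": 0,"tz": 40,"ax": 0,"ay": 0,"az": 0},{"fingers": 0,"tx": 0,"ty": 0,"tz": 35,"ax": 0,"ay": 0,"az": 0},{"fingers": 0,"tx": 0,"ty": 0,"tz": 25,"ax": 0,"ay": 0,"az": 0},{"fingers": 0,"tx": 0,"ty": 0,"tz": 15,"ax": 0,"ay": 0,"az": 0},{"fingers": 0,"tx": 0,"ty": 0,"tz": 10,"ax": 0,"ay": 0,"az": 0},{"fingers": 0,"tx": 0,"ty": 0,"tz": 0,"ax": 0,"ay": 0,"az": 0},{"fingers": 0,"tx": 0,"ty": 0,"tz": 0,"ax": 0,"ay": 0,"az": 0}])

```text
time_s: 36.13
position: [0.5194, -0.3809, 0.0197]
orientation: [[0.179, 0.984, 0.001], [0.984, -0.179, -0.001], [-0.0, 0.001, -1.0]]
contact_force: [0.4, -0.6, 0.2]
gripper_width: 0.0855
grasp_force: 0.0
```

Request:
step_arm(force=90, moves=[{"fingers": 1,"tx": 0,"ty": 0,"tz": 0,"ax": 0,"ay": 0,"az": 0},{"fingers": 1,"tx": 0,"ty": 0,"tz": 0,"ax": 0,"ay": 0,"az": 0},{"fingers": 1,"tx": 0,"ty": 0,"tz": 0,"ax": 0,"ay": 0,"az": 0},{"fingers": 1,"tx": 0,"ty": 0,"tz": 0,"ax": 0,"ay": 0,"az": 0},{"fingers": 1,"tx": 0,"ty": 0,"tz": 0,"ax": 0,"ay": 0,"az": 0},{"fingers": 1,"tx": 0,"ty": 0,"tz": 0,"ax": 0,"ay": 0,"az": 0},{"fingers": 1,"tx": 0,"ty": 0,"tz": 0,"ax": 0,"ay": 0,"az": 0},{"fingers": 1,"tx": 0,"ty": 0,"tz": 0,"ax": 0,"ay": 0,"az": 0},{"fingers": 1,"tx": 0,"ty": 0,"tz": 0,"ax": 0,"ay": 0,"az": 0}])

```text
time_s: 36.88
position: [0.5187, -0.3811, 0.02]
orientation: [[0.18, 0.984, 0.001], [0.984, -0.18, 0.0], [0.001, 0.001, -1.0]]
contact_force: [-0.3, 0.4, 7.0]
gripper_width: 0.0179
grasp_force: 88.1
```

Request:
step_arm(moves=[{"fingers": 1,"tx": 0,"ty": 0,"tz": -5,"ax": 0,"ay": 0,"az": 0},{"fingers": 1,"tx": 0,"ty": 0,"tz": -10,"ax": 0,"ay": 0,"az": 0},{"fingers": 1,"tx": 0,"ty": 0,"tz": -20,"ax": 0,"ay": 0,"az": 0},{"fingers": 1,"tx": 0,"ty": 0,"tz": -30,"ax": 0,"ay": 0,"az": 0},{"fingers": 1,"tx": 0,"ty": 0,"tz": -35,"ax": 0,"ay": 0,"az": 0},{"fingers": 1,"tx": 0,"ty": 0,"tz": -35,"ax": 0,"ay": 0,"az": 0},{"fingers": 1,"tx": 0,"ty": 0,"tz": -35,"ax": 0,"ay": 0,"az": 0},{"fingers": 1,"tx": 0,"ty": 0,"tz": -30,"ax": 0,"ay": 0,"az": 0},{"fingers": 1,"tx": 0,"ty": 0,"tz": -25,"ax": 0,"ay": 0,"az": 0},{"fingers": 1,"tx": 0,"ty": 0,"tz": -5,"ax": 0,"ay": 0,"az": 0}])

```text
time_s: 37.72
position: [0.52, -0.3831, 0.2539]
orientation: [[0.18, 0.984, 0.007], [0.984, -0.18, -0.005], [-0.003, 0.007, -1.0]]
contact_force: [-0.3, -1.5, -3.4]
gripper_width: 0.0177
grasp_force: 89.0
```

Run:
```python
from h import *
delta((.5416,-.0374,.24),-10.6)
```

```text
t 37.72 pos [ 0.52   -0.3831  0.2539] turn [0.42 0.19 0.21] shift_now [344.  -41.2  12.4] shift_after [343.8 -42.3  13.9] q [  4.  30.  42. 102. -24.  57.  45.] F [-0.3  -1.54 -3.35] w 0.0177 g 89.03
```

Request:
step_arm(moves=[{"fingers": 1,"tx": 20,"ty": -2.4,"tz": 0,"ax": 0,"ay": 0,"az": 0.2},{"fingers": 1,"tx": 32,"ty": -3.9,"tz": 0,"ax": 0,"ay": 0,"az": 0},{"fingers": 1,"tx": 38,"ty": -4.7,"tz": 0,"ax": 0,"ay": 0,"az": 0},{"fingers": 1,"tx": 38,"ty": -4.7,"tz": 0,"ax": 0,"ay": 0,"az": 0},{"fingers": 1,"tx": 38,"ty": -4.7,"tz": 0,"ax": 0,"ay": 0,"az": 0},{"fingers": 1,"tx": 38,"ty": -4.7,"tz": 0,"ax": 0,"ay": 0,"az": 0},{"fingers": 1,"tx": 38,"ty": -4.7,"tz": 0,"ax": 0,"ay": 0,"az": 0},{"fingers": 1,"tx": 38,"ty": -4.7,"tz": 0,"ax": 0,"ay": 0,"az": 0},{"fingers": 1,"tx": 34,"ty": -4.2,"tz": 0,"ax": 0,"ay": 0,"az": 0},{"fingers": 1,"tx": 20,"ty": -2.4,"tz": 0,"ax": 0,"ay": 0,"az": 0}])

```text
time_s: 38.55
position: [0.5379, -0.0392, 0.2469]
orientation: [[0.178, 0.984, -0.004], [0.984, -0.178, 0.003], [0.002, -0.005, -1.0]]
contact_force: [0.5, 0.9, -4.1]
gripper_width: 0.0173
grasp_force: 88.5
```

Request:
step_arm(moves=[{"fingers": 1,"tx": 10,"ty": -1.2,"tz": 10,"ax": 0,"ay": 0,"az": 0},{"fingers": 1,"tx": 0,"ty": 0,"tz": 0,"ax": 0,"ay": 0,"az": 0},{"fingers": 1,"tx": 0,"ty": 0,"tz": 0,"ax": 0,"ay": 0,"az": 0},{"fingers": 1,"tx": 0,"ty": 0,"tz": 0,"ax": 0,"ay": 0,"az": 0},{"fingers": 1,"tx": 0,"ty": 0,"tz": 0,"ax": 0,"ay": 0,"az": 0}])

```text
time_s: 38.97
position: [0.5397, -0.0377, 0.239]
orientation: [[0.187, 0.982, 0.0], [0.982, -0.187, -0.001], [-0.001, 0.0, -1.0]]
contact_force: [0.3, -0.4, -4.1]
gripper_width: 0.0175
grasp_force: 88.7
```

Run:
```python
from h import *
delta((.5416,-.0374,.167),-10.6)
T=ctrl.get_image('top');cv2.imwrite('pics/top8.png',T);W=ctrl.get_image('wrist');S=ctrl.get_image('side')
cv2.imwrite('pics/mix3.png',np.hstack([cv2.resize(T[190:370,220:460],(400,300)),cv2.resize(W,(400,300))]))
cv2.imwrite('pics/side8.png',S)
```

```text
t 38.97 pos [ 0.5397 -0.0377  0.239 ] turn [ 0.03  0.07 -0.2 ] shift_now [ 0.8  1.7 72. ] shift_after [ 0.7  1.8 72. ] q [-34.  23.  45. 115. -21.  50.  12.] F [ 0.33 -0.36 -4.13] w 0.0175 g 88.68
```

View pics/mix3.png

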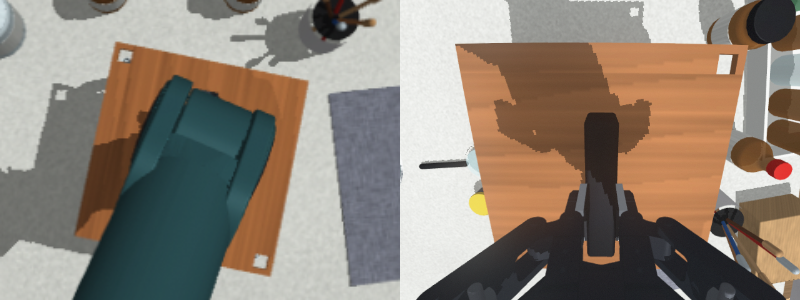

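The holes show at roughly top pixels (295,224) and (377,347). Comparing them with the pins numerically.

Run:
```python
from h import *
ct=cam('top')
T=cv2.imread('pics/top8.png');A=cv2.imread('pics/top0.png');B=cv2.imread('pics/top3.png')
def hole(im,u,v,z):
    h=cv2.cvtColor(im,cv2.COLOR_BGR2HSV)[v-9:v+10,u-9:u+10]
    m=(h[...,1]<100).astype(np.uint8);n,l,s,c=cv2.connectedComponentsWithStats(m)
    i=min(range(1,n),key=lambda i:np.hypot(*(c[i]-9))); p=c[i]+[u-9,v-9]
    return s[i].tolist(),p.round(1),plane(ct,[p],z)[0]
h1=hole(T,295,224,.230);h2=hole(T,377,347,.230);print(h1,h2,'mid',(h1[2]+h2[2])/2)
a1=hole(A,295,227,.158);a2=hole(A,373,342,.158);print(a1,a2,'home mid',(a1[2]+a2[2])/2)
for a,b in((h1,h2),(a1,a2)):
    d=a[2]-b[2];print('diag deg',np.degrees(np.arctan2(d[1],d[0]))-45, np.hypot(d[0],d[1]))
cv2.imwrite('pics/pins.png',np.hstack([cv2.resize(I,(400,400),interpolation=0) for I in(B[217:247,280:310],B[325:355,358:388])]))
```

```text
([4, 5, 10, 8, 58], array([294.7, 223.3]), array([0.65190397, 0.03726309, 0.23      ])) ([4, 4, 9, 9, 65], array([375.8, 346.3]), array([ 0.42343681, -0.11648114,  0.23      ])) mid [ 0.53767039 -0.03960902  0.23      ]
([6, 6, 9, 8, 54], array([296. , 227.5]), array([0.65329349, 0.03811751, 0.158     ])) ([5, 5, 8, 8, 56], array([372.3, 341.5]), array([ 0.42547028, -0.11729604,  0.158     ])) home mid [ 0.53938188 -0.03958926  0.158     ]
diag deg -11.061890925794401 0.27538070453622077
diag deg -10.699469797397754 0.27578394924810207
```

View pics/pins.png

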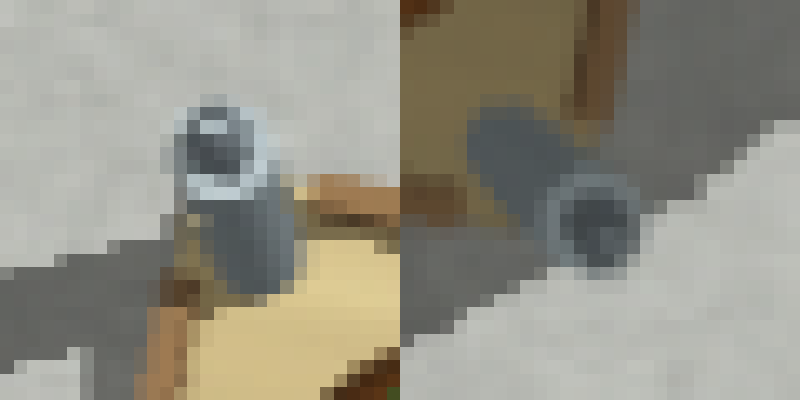

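Pin midpoint is about 1.6 mm ahead of the cover, which agrees with the tool reckoning. Correct and lower.

Request:
step_arm(moves=[{"fingers": 1,"tx": 0.5,"ty": 1.7,"tz": 10,"ax": 0,"ay": 0,"az": -0.3},{"fingers": 1,"tx": 0,"ty": 0,"tz": 12,"ax": 0,"ay": 0,"az": 0},{"fingers": 1,"tx": 0,"ty": 0,"tz": 12,"ax": 0,"ay": 0,"az": 0},{"fingers": 1,"tx": 0,"ty": 0,"tz": 6,"ax": 0,"ay": 0,"az": 0},{"fingers": 1,"tx": 0,"ty": 0,"tz": 0,"ax": 0,"ay": 0,"az": 0},{"fingers": 1,"tx": 0,"ty": 0,"tz": 0,"ax": 0,"ay": 0,"az": 0},{"fingers": 1,"tx": 0,"ty": 0,"tz": 0,"ax": 0,"ay": 0,"az": 0}])

```text
time_s: 39.7
position: [0.5421, -0.0351, 0.1989]
orientation: [[0.178, 0.984, 0.0], [0.984, -0.178, -0.0], [-0.0, 0.0, -1.0]]
contact_force: [-1.2, -0.8, -3.9]
gripper_width: 0.0174
grasp_force: 88.7
```

Run:
```python
from h import *
delta((.5416,-.0374,.167),-10.6)
```

```text
t 39.7 pos [ 0.5421 -0.0351  0.1989] turn [0.02 0.01 0.33] shift_now [-2.4 -0.1 31.9] shift_after [-2.4 -0.  31.9] q [-32.  26.  42. 117. -25.  45.  15.] F [-1.24 -0.8  -3.88] w 0.0174 g 88.68
```

Request:
step_arm(moves=[{"fingers": 1,"tx": -2.2,"ty": 0,"tz": 0,"ax": 0,"ay": 0,"az": 0.15},{"fingers": 1,"tx": 0,"ty": 0,"tz": 3,"ax": 0,"ay": 0,"az": 0},{"fingers": 1,"tx": 0,"ty": 0,"tz": 2,"ax": 0,"ay": 0,"az": 0},{"fingers": 1,"tx": 0,"ty": 0,"tz": 0,"ax": 0,"ay": 0,"az": 0},{"fingers": 1,"tx": 0,"ty": 0,"tz": 0,"ax": 0,"ay": 0,"az": 0}])

```text
time_s: 40.12
position: [0.5413, -0.0369, 0.1938]
orientation: [[0.181, 0.984, -0.0], [0.984, -0.181, 0.0], [0.0, -0.0, -1.0]]
contact_force: [0.8, -0.6, -3.7]
gripper_width: 0.0176
grasp_force: 88.7
```

Request:
step_arm(moves=[{"fingers": 1,"tx": 0,"ty": 0,"tz": 2,"ax": 0,"ay": 0,"az": 0},{"fingers": 1,"tx": 0,"ty": 0,"tz": 2,"ax": 0,"ay": 0,"az": 0},{"fingers": 1,"tx": 0,"ty": 0,"tz": 2,"ax": 0,"ay": 0,"az": 0},{"fingers": 1,"tx": 0,"ty": 0,"tz": 2,"ax": 0,"ay": 0,"az": 0},{"fingers": 1,"tx": 0,"ty": 0,"tz": 0,"ax": 0,"ay": 0,"az": 0},{"fingers": 1,"tx": 0,"ty": 0,"tz": 0,"ax": 0,"ay": 0,"az": 0}])

```text
time_s: 40.62
position: [0.5413, -0.037, 0.1857]
orientation: [[0.181, 0.984, -0.0], [0.984, -0.181, -0.0], [-0.0, -0.0, -1.0]]
contact_force: [0.1, -0.6, -4.3]
gripper_width: 0.0174
grasp_force: 88.7
```

Pins are entering the holes with no resistance.

Request:
step_arm(moves=[{"fingers": 1,"tx": 0,"ty": 0,"tz": 2.5,"ax": 0,"ay": 0,"az": 0},{"fingers": 1,"tx": 0,"ty": 0,"tz": 2.5,"ax": 0,"ay": 0,"az": 0},{"fingers": 1,"tx": 0,"ty": 0,"tz": 2.5,"ax": 0,"ay": 0,"az": 0},{"fingers": 1,"tx": 0,"ty": 0,"tz": 2.5,"ax": 0,"ay": 0,"az": 0},{"fingers": 1,"tx": 0,"ty": 0,"tz": 0,"ax": 0,"ay": 0,"az": 0},{"fingers": 1,"tx": 0,"ty": 0,"tz": 0,"ax": 0,"ay": 0,"az": 0}])

```text
time_s: 41.12
position: [0.5412, -0.037, 0.1756]
orientation: [[0.181, 0.984, -0.001], [0.984, -0.181, -0.0], [-0.0, -0.001, -1.0]]
contact_force: [0.8, -0.2, -3.5]
gripper_width: 0.0175
grasp_force: 88.7
```

Request:
step_arm(moves=[{"fingers": 1,"tx": 0,"ty": 0,"tz": 2,"ax": 0,"ay": 0,"az": 0},{"fingers": 1,"tx": 0,"ty": 0,"tz": 2,"ax": 0,"ay": 0,"az": 0},{"fingers": 1,"tx": 0,"ty": 0,"tz": 2,"ax": 0,"ay": 0,"az": 0},{"fingers": 1,"tx": 0,"ty": 0,"tz": 0,"ax": 0,"ay": 0,"az": 0},{"fingers": 1,"tx": 0,"ty": 0,"tz": 0,"ax": 0,"ay": 0,"az": 0}])

```text
time_s: 41.53
position: [0.5413, -0.037, 0.1697]
orientation: [[0.181, 0.984, -0.0], [0.984, -0.181, -0.0], [-0.0, -0.0, -1.0]]
contact_force: [-0.3, -0.1, -4.8]
gripper_width: 0.0174
grasp_force: 88.7
```

Request:
step_arm(moves=[{"fingers": 1,"tx": 0,"ty": 0,"tz": 1,"ax": 0,"ay": 0,"az": 0},{"fingers": 1,"tx": 0,"ty": 0,"tz": 1,"ax": 0,"ay": 0,"az": 0},{"fingers": 1,"tx": 0,"ty": 0,"tz": 1,"ax": 0,"ay": 0,"az": 0},{"fingers": 1,"tx": 0,"ty": 0,"tz": 0,"ax": 0,"ay": 0,"az": 0},{"fingers": 1,"tx": 0,"ty": 0,"tz": 0,"ax": 0,"ay": 0,"az": 0}])

```text
time_s: 41.95
position: [0.5415, -0.037, 0.1671]
orientation: [[0.181, 0.984, 0.0], [0.984, -0.181, 0.0], [0.0, 0.0, -1.0]]
contact_force: [-1.1, -0.6, -1.0]
gripper_width: 0.0175
grasp_force: 90.1
```

Contact begins at the expected height. One more millimetre, then release and retreat.

Request:
step_arm(moves=[{"fingers": 1,"tx": 0,"ty": 0,"tz": 0.7,"ax": 0,"ay": 0,"az": 0},{"fingers": 1,"tx": 0,"ty": 0,"tz": 0,"ax": 0,"ay": 0,"az": 0},{"fingers": 0,"tx": 0,"ty": 0,"tz": 0,"ax": 0,"ay": 0,"az": 0},{"fingers": 0,"tx": 0,"ty": 0,"tz": 0,"ax": 0,"ay": 0,"az": 0},{"fingers": 0,"tx": 0,"ty": 0,"tz": 0,"ax": 0,"ay": 0,"az": 0},{"fingers": 0,"tx": 0,"ty": 0,"tz": 0,"ax": 0,"ay": 0,"az": 0},{"fingers": 0,"tx": 0,"ty": 0,"tz": 0,"ax": 0,"ay": 0,"az": 0},{"fingers": 0,"tx": 0,"ty": 0,"tz": -15,"ax": 0,"ay": 0,"az": 0},{"fingers": 0,"tx": 0,"ty": 0,"tz": -30,"ax": 0,"ay": 0,"az": 0},{"fingers": 0,"tx": 0,"ty": 0,"tz": -40,"ax": 0,"ay": 0,"az": 0}])

```text
time_s: 42.78
position: [0.5391, -0.0366, 0.2497]
orientation: [[0.181, 0.983, -0.007], [0.984, -0.181, -0.001], [-0.002, -0.006, -1.0]]
contact_force: [0.7, 1.4, 0.9]
gripper_width: 0.0851
grasp_force: 0.0
```

Request:
step_arm(moves=[{"fingers": 0,"tx": 0,"ty": 0,"tz": -40,"ax": 0,"ay": 0,"az": 0},{"fingers": 0,"tx": -40,"ty": 5,"tz": 0,"ax": 0,"ay": 0,"az": 0},{"fingers": 0,"tx": -40,"ty": 5,"tz": 0,"ax": 0,"ay": 0,"az": 0},{"fingers": 0,"tx": -40,"ty": 5,"tz": 0,"ax": 0,"ay": 0,"az": 0},{"fingers": 0,"tx": -40,"ty": 5,"tz": 0,"ax": 0,"ay": 0,"az": 0},{"fingers": 0,"tx": -40,"ty": 5,"tz": 0,"ax": 0,"ay": 0,"az": 0},{"fingers": 0,"tx": -40,"ty": 5,"tz": 0,"ax": 0,"ay": 0,"az": 0},{"fingers": 0,"tx": -30,"ty": 4,"tz": 0,"ax": 0,"ay": 0,"az": 0},{"fingers": 0,"tx": 0,"ty": 0,"tz": 0,"ax": 0,"ay": 0,"az": 0}])

```text
time_s: 43.53
position: [0.5232, -0.3177, 0.2923]
orientation: [[0.191, 0.982, 0.001], [0.982, -0.191, -0.007], [-0.007, 0.002, -1.0]]
contact_force: [0.2, -2.0, -0.2]
gripper_width: 0.0852
grasp_force: 0.0
```

Run:
```python
from h import *
a=ctrl.get_image('top');b=ctrl.get_image('side')
cv2.imwrite('pics/fin.png',cv2.resize(np.hstack([a,b]),(800,300)))
A=cv2.imread('pics/top0.png');ct=cam('top')
for n,I in(('start',A),('now',a)):
    m=np.zeros(I.shape[:2],np.uint8);m[250:320,290:385]=(I[250:320,290:385].max(2)<60)
    k=max(cv2.findContours(m,0,1)[0],key=cv2.contourArea);r=cv2.minAreaRect(k);print(n,r,plane(ct,[r[0]],.193))
```

```text
start ((333.9999694824219, 284.0), (61.580467224121094, 12.94366455078125), 11.309932708740234) [[ 0.53893711 -0.0389033   0.193     ]]
now ((333.8077392578125, 283.9615478515625), (61.58045959472656, 12.551430702209473), 11.309932708740234) [[ 0.53900796 -0.03852982  0.193     ]]
```

View pics/fin.png

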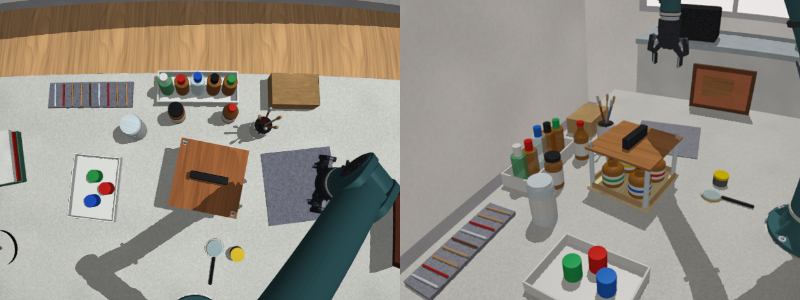

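The cover sits home (its bar is at the starting pixel within 0.5 mm), the three caps stand in the tray, and the bystanders are untouched.

```bash
python3 -c "
from cell import ctrl
print(ctrl.job_done())"
```

```text
the job is handed in; nothing more can be done
None
```

I handed the job in after about 44 s: the green, blue and red caps all came off in the pull test and are in the reject tray, the yellow jar had no cap, the cover is back home on the pins, and nothing behind the carrier was disturbed; no verdict came back.

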